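Clamp a glued stone sample in the ratchet press

ROBOT

A 7-joint arm with a two-finger parallel gripper is mounted at the origin on the work surface. World frame = base frame: x ahead of the robot, y to its left, z up, the work surface at z = 0. Lengths are in mm, angles in rad, forces in N, time in s.
With the tool pointing down it reaches from about 400 to 850 mm from the base axis. Payload 10.4 kg.
Tool frame: the origin (TCP) lies at the very end of the fingers, on their centre line; the grasp point (between the pads) lies 19 mm behind it (pinch_z is the distance from the TCP to the grasp point, in mm); z points along the fingers, y is the direction in which the jaws open and shut (so a half turn about z gives the same grasp; the last joint's range is limited). The gripper opens to 87 mm and grips with 3 to 60 N. Pads are 19 mm wide; open, the fingers measure 117 mm over their backs; the gripper's body (75 mm by 190 mm) begins 51 mm behind the grasp point.
Start: joints at [1.117, 0.332, -0.065, 1.46, 0.022, 1.35, -0.088], TCP at [261.022, -567.908, 222.576] pointing down, gripper open.
Joint ranges: [-2.6, 2.6], [-0.5, 2.12], [-1.47, 1.34], [0.16, 2.42], [-1.27, 4.41], [0.06, 2.06], [-2.6, 2.6]. Speed limits (rad/s): [2.22, 2.22, 2.79, 2.79, 3.14, 3.14, 3.14].

INTERFACE

Orientations are given as [roll, pitch, yaw] about the fixed x, y, z axes, in that order (R = Rz(yaw) Ry(pitch) Rx(roll)).
In Python, from plant import sense, camera, calibration, job_done, pinch_z gives the robot as it stands. The module is installed in compiled form; this text tells all that it offers.
- The arm moves only by the tool move_arm, never from a script. Its argument "rows" is a list of rows, each an object of numbers: "dx", "dy", "dz": the shift along the tool's x, y, z in m; "wx", "wy", "wz": the turn, a rotation vector about the tool's x, y, z in rad; "gripper": the closure, from 0 (fully open) to 1 (shut). In form: [{"dx": .., "dy": .., "dz": .., "wx": .., "wy": .., "wz": .., "gripper": ..}, ...]. A call has 1 to 10 rows; each row shifts and turns the commanded pose from where the row before left it, along the tool's axes as they then stand; what a row does not reach is not made up. A row lasts 1/12 s, in which the tool goes at most 41.7 mm and 7.16 degrees, less where a joint would pass 70% of its speed; a pose out of reach is approached as far as the arm can. A call is refused whole if a number of a shift passes 0.0417 or a number of a turn 0.125, either way. A call with a gripper value outside its range is refused whole. The fingers move at their own pace and stop on an object; the grip force is fixed at half the most. Time passes only in rows, so rows that do not move let the fingers close. It gives the time, the measured TCP pose, the force and the opening at its end, in the units of the state.
- sense(): the state, without advancing time (a new reading comes with each control period).
- camera(name): name is "scene" or "top" or "wrist"; returns the picture (480x640x3 uint8, red, green, blue); there is no depth.
- calibration(name): a dict with "mtx" (3x3 intrinsics, pixels), "extrinsics" (4x4, takes a point from world to camera coordinates). Camera axes: x right, y down, z forward; pixel columns grow to the right and rows downward; lengths in mm; the calibration is good to about 2 mm. A picture is of the moment at which its call begins: read the wrist's pose just before it. calibration takes no time and is no camera call; for the wrist camera it gives the pose at the moment of the call.
- job_done(): hands the job in, once; it reports no verdict.
The state is a dict: "clock": time; "joint_pos": joint angles; "qvel": joint speeds; "tau": joint torques, N m; "tcp_pos": TCP position; "tool_rot": TCP orientation; "ft_force": force on the tool from outside, world axes, zero at the start; "ft_torque": the same for the moment, N m; "finger_gap": finger opening in mm.
Only numpy, scipy, OpenCV 4.12 (cv2) and the standard library are available. Lean on these libraries where they do the work, as an engineer would, in place of code of your own. Each camera call takes 0.05 s, during which the arm holds its last target.

TASK

The glued stone sample is lying in the green bench press, but the press's ratchet is still set to undo. Flip the small red direction lever on the ratchet right over to tighten, then swing the long red handle back and forth to wind the platen down until it clamps the sample firmly: stop when the handle resists with about 12 newtons at the middle of its grip, because much more would crack the stone. Then let go of the press, with the lever still set to tighten, and leave the things lying around it alone.

Things in the scene. Friction and masses are not known exactly. Their poses are not given: they have to be found in the camera images.
- press: green bench glue press, fixed to the table: bed plate 220 x 300 x 20 mm; two upright steel columns 25 mm thick, 120 mm either side of the screw, their tops 205 mm over the table; crossbeam 60 mm deep, top at 174 mm. On the beam lies a flat ratchet with a long radial handle. Origin on the screw's axis at table height, y axis along the line of the columns, -x the side of the handle
- screw_axis (a point): point on the screw's upright axis at the mid-height of the handle (190 mm over the table). The dark splined screw, 20 mm thick, stands up through the ratchet wheel (steel, 18 teeth, 66 mm across) to 240 mm over the table. Clockwise from above lowers the platen, 8 mm a turn, so the job takes several strokes. Driving the wheel with the platen in the air takes 1.1 N m: 5 to 6 N at the grip's middle
- handle_grip (a point): middle of the round red grip, on its centre line, 200 mm from the screw axis. The handle is level, 190 mm over the table; the grip is 28 mm thick and 100 mm long (150 to 250 mm from the axis) with black collars 33 mm thick at its ends; inward of it the steel shank is 24 mm wide and 14 mm tall. Nothing of the press lies within 60 mm below the grip. Fingers loosely astride it can swing it
- handle (a joint): angle of the handle about the screw, rad, growing clockwise seen from above; 0 is square to the line of the columns, towards the robot; it stops at -1.3 and +1.3. Against the ratchet's driving direction it clicks over the teeth with up to 0.7 N m; in the driving direction it turns wheel and screw, after up to 20 degrees lost until a tooth is caught. Its own friction is 0.3 N m
- reverser_tab (a point): centre of the top of the upright thumb tab on the red direction lever that lies on the ratchet. The tab is 10 mm wide across the handle, 14 mm long along it, 20 mm tall; its top is 225 mm over the table, its foot (the lever arm) at 205 mm. The lever turns about an upright pin on the handle's centre line 60 mm from the screw; the tab is 45 mm further out and travels 30 mm sideways
- reverser (a joint): angle of the direction lever about its pin, rad, growing clockwise seen from above, from stop to stop -0.34 to 0.34. Fully negative: drives counter-clockwise (undoes); fully positive: drives clockwise (tightens); near the middle it drives neither way. It stays where it is put; 2 to 3 N at the tab move it. Under it a sprung pawl rocks with it and clicks as the handle swings back
- platen: dark steel platen, 130 x 170 x 14 mm, under a yoke with a hard rubber pad between, driven straight down by the screw; origin at the centre of its underside. Once it touches the sample, the pull at the grip's middle rises from 5 to 6 N by about 40 N per rad of handle: about 1000 N of clamp force at 12 N of pull, 2200 N at 19 N, where the stone cracks. When let go the screw holds 600 N or more of it
- sample: glued sample board, plywood with a grey stone tile, 120 x 150 mm, lying in the bed's recess under the platen, not movable; its top is 3.3 to 5 mm below the platen at the start, which differs each time: find it by feel. Origin at the centre of its underside, hidden in the bed
- glue_bottle: white bottle with an orange cap, 56 mm across and 140 mm tall, standing on the table; origin at the centre of its foot; leave it alone
- tile_stack: stack of three tile and wood samples stuck together, 90 x 90 mm, 31 mm high, on the table; origin at the centre of its underside; leave it alone
- tape_roll: yellow ring-shaped roll of tape, 90 mm across and 24 mm high, lying flat on the table; origin at the centre of its underside; leave it alone

How it is judged (in metres and radians):
On the way, in this order (a step that is already met when the one before it is completed fails the run):
1. the direction lever has been flipped to tighten while the platen is still clear of the sample (value of joint reverser above 0.15 rad and contact force between platen and sample below 1 N), for 0.2 s.
2. the platen has come down onto the sample (contact force between platen and sample above 20 N), for 0.1 s.
At the end, for the whole second after the job is handed in: The platen, at rest (under 2 mm/s), clamps the sample with more than 200 N (and never had more than 2200 N on it), the direction lever is on the tighten side (above +0.15 rad), and nothing else has been disturbed (contact force between platen and sample above 200 N and value of joint reverser above 0.15 rad and linear speed of platen below 0.002 m/s); the robot touches nothing.
It fails at once if the sample is overtightened: more than 2200 N between platen and sample (contact force between platen and sample above 2200 N).
It fails at once if the glue bottle is moved by more than 15 mm (distance of glue_bottle from where it was at the start of the episode above 0.015 m).
It fails at once if the tile stack is moved by more than 15 mm (distance of tile_stack from where it was at the start of the episode above 0.015 m).
It fails at once if the tape roll is moved by more than 15 mm (distance of tape_roll from where it was at the start of the episode above 0.015 m).
It also fails if it takes over 72 s, if anything falls off the work surface, if the arm or the gripper's body presses on something with over 40 N, if the wrist force passes 120 N, or if a joint passes its speed limit or range.

## Working session

There is one attempt and no reset: what is moved stays moved. The work goes in short steps, Python scripts to look and compute and a tool call to move; the robot and the scene stay as the last step left them, time stands still between calls to the robot, and variables do not carry over. Pictures are saved under pics/ and viewed, and the job is handed in when it is done.

Besides the shell and the picture viewer there is one more tool, called after ">>>" in YAML: its name, and indented under it one key for each argument. move_arm: Moves the arm, as the interface text tells. Its arguments: {"type":"object","properties":{"rows":{"type":"array","items":{"type":"object","properties":{"dx":{"type":"number"},"dy":{"type":"number"},"dz":{"type":"number"},"wx":{"type":"number"},"wy":{"type":"number"},"wz":{"type":"number"},"gripper":{"type":"number"}}}}},"required":["rows"]}

```bash
mkdir -p pics; python3 - <<'E'
from plant import *
import cv2
s=sense()
for k,v in s.items(): print(k,v)
for n in("scene","top","wrist"):
    im=camera(n); cv2.imwrite(f"pics/{n}0.png",im[:,:,::-1]); c=calibration(n); print(n,c["mtx"].tolist() if hasattr(c["mtx"],'tolist') else c["mtx"]); print(c["extrinsics"])
print(pinch_z)
E
```

```text
clock 0.0
joint_pos [ 1.11743542  0.33285714 -0.06472939  1.46094141  0.02160061  1.34987392
 -0.08851934]
qvel [-1.58213112e-03  4.53115501e-04 -2.35226839e-05 -6.07422414e-04
  1.59278101e-04  7.14708931e-04  2.56338367e-04]
tau [-7.08991411e-04 -6.23266983e+01  2.39225262e-02 -3.89906788e+01
 -6.14412641e-02  3.96984885e-02  1.05623174e-04]
tcp_pos [ 260.82912784 -567.55531728  221.7631585 ]
tool_rot [-3.14020962e+00  5.46703313e-05  4.30790514e-01]
ft_force [-0.42204963 -0.02870233 -0.07020219]
ft_torque [-0.03957171 -0.05212345 -0.05081477]
finger_gap 86.61969638168141
scene [[579.4040638440057, 0.0, 330.4011539991746], [0.0, 579.4040638440057, 243.48099751497512], [0.0, 0.0, 1.0]]
[[-5.61475318e-01  8.27403243e-01 -1.22205051e-02  2.99330992e+02]
 [ 5.59885217e-01  3.68980442e-01 -7.41877333e-01 -1.97432545e+02]
 [-6.09322584e-01 -4.23387891e-01 -6.70424255e-01  1.66444620e+03]
 [ 0.00000000e+00  0.00000000e+00  0.00000000e+00  1.00000000e+00]]
top [[527.7477828495803, 0.0, 324.0083694197411], [0.0, 527.7477828495803, 245.65410904523515], [0.0, 0.0, 1.0]]
[[-1.41766698e-02 -9.99849821e-01 -9.96783834e-03  1.53256440e+01]
 [-9.82707859e-01  1.57728579e-02 -1.84489783e-01  5.71988962e+02]
 [ 1.84619298e-01  7.18002234e-03 -9.82783884e-01  1.45910187e+03]
 [ 0.00000000e+00  0.00000000e+00  0.00000000e+00  1.00000000e+00]]
wrist [[402.1020087898225, 0.0, 312.52943717473295], [0.0, 402.1020087898225, 237.56490252388227], [0.0, 0.0, 1.0]]
[[ 4.16638272e-01 -9.09069864e-01 -2.12877375e-03 -6.23508302e+02]
 [-8.78847649e-01 -4.03383646e-01  2.54771357e-01 -3.15010948e+01]
 [-2.32463675e-01 -1.04276630e-01 -9.66998978e-01  3.91227832e+02]
 [ 0.00000000e+00  0.00000000e+00  0.00000000e+00  1.00000000e+00]]
18.700000000000003
```

View pics/top0.png

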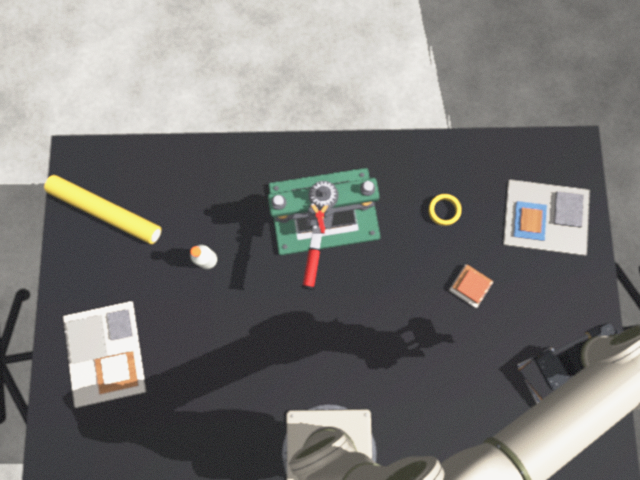

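View pics/scene0.png

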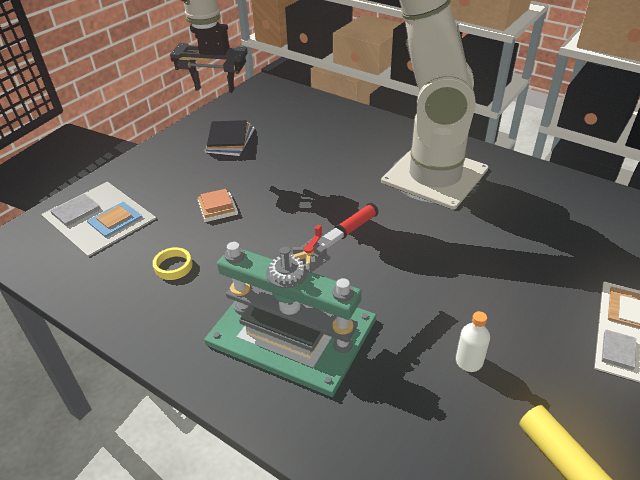

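The top view shows the columns at about (278,201) and (369,186), the screw near (323,193), and the red grip from about (308,286) to (318,250). I'll zoom in and measure.

```bash
cat > h.py <<'E'
import numpy as np, cv2
from plant import *
def ray(n,uv,z,c=None):
    c=c or calibration(n); K=np.array(c["mtx"]);E=np.array(c["extrinsics"])
    R=E[:3,:3];t=E[:3,3]; o=-R.T@t
    d=R.T@np.linalg.inv(K)@np.array([uv[0],uv[1],1.]); return o+d*(z-o[2])/d[2]
def proj(n,p,c=None):
    c=c or calibration(n); K=np.array(c["mtx"]);E=np.array(c["extrinsics"])
    q=K@(E[:3,:3]@np.array(p,float)+E[:3,3]); return q[:2]/q[2]
E
python3 - <<'E'
from h import *
im=cv2.imread("pics/top0.png")
cr=im[160:300,260:390]; cv2.imwrite("pics/t0z.png",cv2.resize(cr,None,fx=4.2,fy=4.2,interpolation=cv2.INTER_CUBIC))
im2=cv2.imread("pics/scene0.png")
cv2.imwrite("pics/s0z.png",cv2.resize(im2[190:320,210:390],None,fx=4.4,fy=4.4,interpolation=cv2.INTER_CUBIC))
for n,u in (("L",(278,201)),("R",(369,186))): print(n,ray("top",u,205))
print("screw",ray("top",(323,193),200))
b,g,r=[im[...,i].astype(int) for i in range(3)]
m=((r>130)&(g<60)&(b<60)).astype(np.uint8); m[:160]=0;m[300:]=0;m[:,:260]=0;m[:,390:]=0
n,l,st,ce=cv2.connectedComponentsWithStats(m)
for i in range(1,n):
  if st[i][4]>5: print(st[i],ce[i],ray("top",ce[i],190))
E
```

```text
L [664.48635271 124.29198162 205.        ]
R [ 701.17777452 -114.85679848  205.        ]
screw [685.64586108   6.26714103 200.        ]
[304 250   8  36  71] [307.30985915 266.92957746] [491.24857661  49.61511861 190.        ]
```

```bash
sleep 1
```

```text
(no output)
```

View pics/t0z.png

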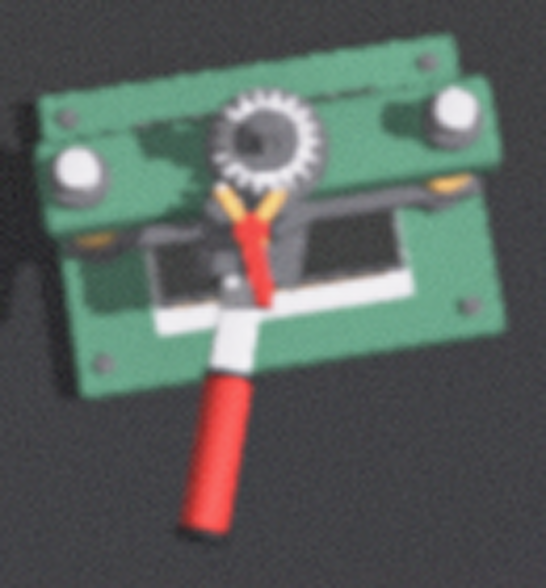

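View pics/s0z.png

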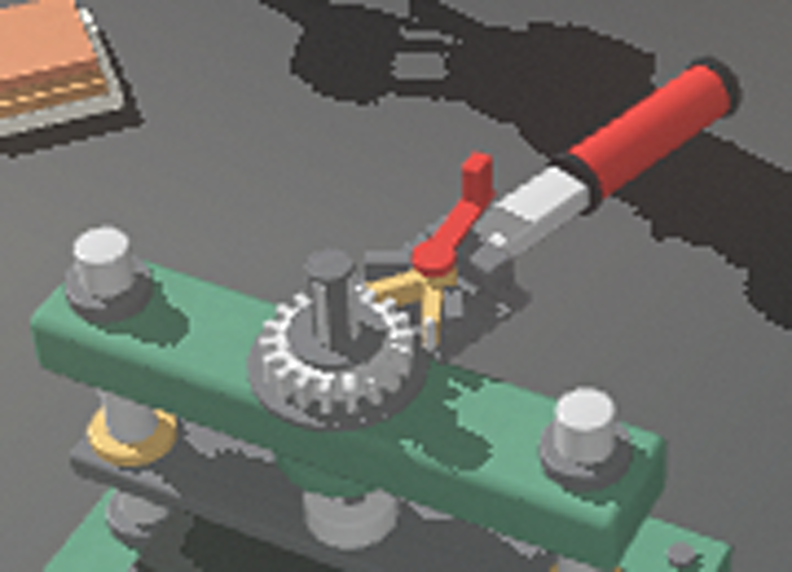

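```bash
python3 - <<'E'
from h import *
L=ray("top",(278.6,199.8),205)[:2];R=ray("top",(368.6,185.7),205)[:2]
C=(L+R)/2; print(L,R,C,np.linalg.norm(L-R))
# scene cols tops
f=lambda x,y:(210+x/4.4,190+y/4.4)
L2=ray("scene",f(585,408),205)[:2];R2=ray("scene",f(103,245),205)[:2];print(L2,R2,(L2+R2)/2,np.linalg.norm(L2-R2))
print("screwtop scene",ray("scene",f(331,267),240), "top",ray("top",(260+262/4.2,160+140/4.2),240))
for z in(190,):
  A=ray("top",(260+229/4.2,160+374/4.2),z);B=ray("top",(260+204/4.2,160+530/4.2),z);print(A,B)
  A2=ray("scene",f(580,180),z);B2=ray("scene",f(716,84),z);print(A2,B2)
  for a,b in((A,B),(A2,B2)):
    d=b-a;print("dir",np.degrees(np.arctan2(d[1],d[0])),np.linalg.norm(d), np.linalg.norm(a[:2]-C),np.linalg.norm(b[:2]-C), "fromC",np.degrees(np.arctan2(b[1]-C[1],b[0]-C[0])))
d=L-R;print("press yaw(y axis)",np.degrees(np.arctan2(d[1],d[0]))-90)
print("tab top",ray("scene",f(479,159),225),ray("top",(260+266/4.2,160+285/4.2),225))
for n,p in(("bottle",(204,257)),("tile",(471,284)),("tape",(445,209))): print(n,ray("top",p,30))
E
```

```text
[667.70867796 122.72598748] [ 702.01483617 -113.83149388] [684.86175706   4.4472468 ] 239.03212018497678
[671.07708008 124.54615904] [ 705.51361986 -111.50344022] [688.29534997   6.52135941] 238.54829403078804
screwtop scene [689.44543688   7.85022386 240.        ] top [673.06482098   7.54811762 240.        ]
[537.89627884  30.46617741 190.        ] [441.29013107  46.79332682 190.        ]
[536.07745608  33.3070688  190.        ] [439.45250809  49.46363818 190.        ]
dir 170.40724065636164 97.97613787874644 149.25091805599143 247.22525655945995 fromC 170.1374359465246
dir 170.50744198948658 97.96639887917094 151.55743975366644 249.50385763947793 fromC 169.60556405282463
press yaw(y axis) 8.251650038608474
tab top [582.89775118   9.32126174 225.        ] [586.11463464   6.49664992 225.        ]
bottle [548.58849502 356.00617996  30.        ]
tile [ 458.06492855 -412.44494704   30.        ]
tape [ 680.53512742 -350.65558452   30.        ]
```

```bash
cat >> h.py <<'E'
from scipy.spatial.transform import Rotation as Rn
C=np.array([686.5,5.5]); YAW=np.radians(8.25)
def pose():
    s=sense(); return np.array(s["tcp_pos"]),Rn.from_euler("xyz",s["tool_rot"]),s
def plan(target,yaw,n,g=None,start=None):
    """straight line to target [mm], pointing down with yaw; prints rows"""
    p,R,s=pose()
    if start is not None: p,R=start
    Rt=Rn.from_euler("xyz",[np.pi,0,yaw]); rv=(R.inv()*Rt).as_rotvec(); 
    d=(np.array(target,float)-p)/n
    for i in range(n):
        t=R.inv().apply(d)/1000; w=rv/n
        print({"dx":round(t[0],4),"dy":round(t[1],4),"dz":round(t[2],4),"wx":round(w[0],3),"wy":round(w[1],3),"wz":round(w[2],3)})
        R=R*Rn.from_rotvec(w)
def hd(j): # handle joint-> world dir angle
    return np.pi+YAW-j
def state():
    s=sense(); p=np.array(s["tcp_pos"]); d=p[:2]-C; a=np.arctan2(d[1],d[0]); j=(np.pi+YAW-a+np.pi)%(2*np.pi)-np.pi
    f=np.array(s["ft_force"]); t=np.array([np.sin(a),-np.cos(a)]) # clockwise tangent
    print("t",round(s["clock"],2),"tcp",p.round(1),"yaw",round(s["tool_rot"][2],3),"rp",np.round(s["tool_rot"][:2],3),"r",round(np.hypot(*d),1),"j",round(j,3),"F",f.round(2),"Ftan_cw",round(f[:2]@t,2),"gap",round(s["finger_gap"],1))
E
python3 -c "
from h import *
state(); plan([584,8,255],-0.17,20)"
```

```text
t 0.15 tcp [ 260.9 -567.7  222. ] yaw 0.431 rp [-3.141  0.   ] r 713.9 j -0.788 F [-0.14  0.62  0.81] Ftan_cw 0.48 gap 87.1
{'dx': np.float64(0.0267), 'dy': np.float64(-0.0194), 'dz': np.float64(-0.0016), 'wx': np.float64(-0.0), 'wy': np.float64(0.0), 'wz': np.float64(0.03)}
{'dx': np.float64(0.0261), 'dy': np.float64(-0.0202), 'dz': np.float64(-0.0016), 'wx': np.float64(-0.0), 'wy': np.float64(0.0), 'wz': np.float64(0.03)}
{'dx': np.float64(0.0255), 'dy': np.float64(-0.021), 'dz': np.float64(-0.0016), 'wx': np.float64(-0.0), 'wy': np.float64(0.0), 'wz': np.float64(0.03)}
{'dx': np.float64(0.0248), 'dy': np.float64(-0.0217), 'dz': np.float64(-0.0016), 'wx': np.float64(-0.0), 'wy': np.float64(0.0), 'wz': np.float64(0.03)}
{'dx': np.float64(0.0242), 'dy': np.float64(-0.0225), 'dz': np.float64(-0.0016), 'wx': np.float64(-0.0), 'wy': np.float64(0.0), 'wz': np.float64(0.03)}
{'dx': np.float64(0.0235), 'dy': np.float64(-0.0232), 'dz': np.float64(-0.0016), 'wx': np.float64(-0.0), 'wy': np.float64(0.0), 'wz': np.float64(0.03)}
{'dx': np.float64(0.0228), 'dy': np.float64(-0.0239), 'dz': np.fl
[... 1357 characters left out ...]
z': np.float64(-0.0016), 'wx': np.float64(-0.0), 'wy': np.float64(0.0), 'wz': np.float64(0.03)}
{'dx': np.float64(0.0147), 'dy': np.float64(-0.0296), 'dz': np.float64(-0.0016), 'wx': np.float64(-0.0), 'wy': np.float64(0.0), 'wz': np.float64(0.03)}
{'dx': np.float64(0.0138), 'dy': np.float64(-0.03), 'dz': np.float64(-0.0016), 'wx': np.float64(-0.0), 'wy': np.float64(0.0), 'wz': np.float64(0.03)}
{'dx': np.float64(0.0129), 'dy': np.float64(-0.0304), 'dz': np.float64(-0.0016), 'wx': np.float64(-0.0), 'wy': np.float64(0.0), 'wz': np.float64(0.03)}
{'dx': np.float64(0.012), 'dy': np.float64(-0.0308), 'dz': np.float64(-0.0016), 'wx': np.float64(-0.0), 'wy': np.float64(0.0), 'wz': np.float64(0.03)}
```

>>> move_arm:
  rows:
    - {"dx":0.027,"dy":-0.019,"dz":-0.003,"wz":0.03,"gripper":0.54}
    - {"dx":0.026,"dy":-0.02,"dz":-0.003,"wz":0.03,"gripper":0.54}
    - {"dx":0.0255,"dy":-0.021,"dz":-0.003,"wz":0.03,"gripper":0.54}
    - {"dx":0.025,"dy":-0.022,"dz":-0.003,"wz":0.03,"gripper":0.54}
    - {"dx":0.024,"dy":-0.0225,"dz":-0.003,"wz":0.03,"gripper":0.54}
    - {"dx":0.0235,"dy":-0.023,"dz":-0.003,"wz":0.03,"gripper":0.54}
    - {"dx":0.023,"dy":-0.024,"dz":-0.003,"wz":0.03,"gripper":0.54}
    - {"dx":0.022,"dy":-0.0245,"dz":-0.003,"wz":0.03,"gripper":0.54}
    - {"dx":0.021,"dy":-0.025,"dz":-0.003,"wz":0.03,"gripper":0.54}
    - {"dx":0.0205,"dy":-0.026,"dz":-0.003,"wz":0.03,"gripper":0.54}

```text
schema error: expected keys dx, dy, dz, wx, wy, wz, gripper
```

```bash
sed -i 's/print({"dx".*/print(*["%s %.4f"%(k,v) for k,v in zip(("dx","dy","dz","wx","wy","wz"),(*t,*w))])/' h.py; python3 -c "
from h import *
state(); plan([584,8,255],-0.17,10)"
```

```text
t 0.15 tcp [ 260.9 -567.7  222. ] yaw 0.431 rp [-3.141  0.   ] r 713.9 j -0.788 F [-0.14  0.62  0.81] Ftan_cw 0.48 gap 87.1
dx 0.0534 dy -0.0388 dz -0.0033 wx -0.0001 wy 0.0000 wz 0.0601
dx 0.0510 dy -0.0420 dz -0.0033 wx -0.0001 wy 0.0000 wz 0.0601
dx 0.0484 dy -0.0449 dz -0.0033 wx -0.0001 wy 0.0000 wz 0.0601
dx 0.0456 dy -0.0478 dz -0.0033 wx -0.0001 wy 0.0000 wz 0.0601
dx 0.0426 dy -0.0504 dz -0.0033 wx -0.0001 wy 0.0000 wz 0.0601
dx 0.0395 dy -0.0529 dz -0.0033 wx -0.0001 wy 0.0000 wz 0.0601
dx 0.0363 dy -0.0552 dz -0.0033 wx -0.0001 wy 0.0000 wz 0.0601
dx 0.0329 dy -0.0572 dz -0.0033 wx -0.0001 wy 0.0000 wz 0.0601
dx 0.0294 dy -0.0591 dz -0.0033 wx -0.0001 wy 0.0000 wz 0.0601
dx 0.0258 dy -0.0608 dz -0.0033 wx -0.0001 wy 0.0000 wz 0.0601
```

All keys needed.

>>> move_arm:
  rows:
    - {"dx":0.027,"dy":-0.019,"dz":-0.003,"wx":0,"wy":0,"wz":0.03,"gripper":0.54}
    - {"dx":0.026,"dy":-0.02,"dz":-0.003,"wx":0,"wy":0,"wz":0.03,"gripper":0.54}
    - {"dx":0.0255,"dy":-0.021,"dz":-0.003,"wx":0,"wy":0,"wz":0.03,"gripper":0.54}
    - {"dx":0.025,"dy":-0.022,"dz":-0.003,"wx":0,"wy":0,"wz":0.03,"gripper":0.54}
    - {"dx":0.024,"dy":-0.0225,"dz":-0.003,"wx":0,"wy":0,"wz":0.03,"gripper":0.54}
    - {"dx":0.0235,"dy":-0.023,"dz":-0.003,"wx":0,"wy":0,"wz":0.03,"gripper":0.54}
    - {"dx":0.023,"dy":-0.024,"dz":-0.003,"wx":0,"wy":0,"wz":0.03,"gripper":0.54}
    - {"dx":0.022,"dy":-0.0245,"dz":-0.003,"wx":0,"wy":0,"wz":0.03,"gripper":0.54}
    - {"dx":0.021,"dy":-0.025,"dz":-0.003,"wx":0,"wy":0,"wz":0.03,"gripper":0.54}
    - {"dx":0.0205,"dy":-0.026,"dz":-0.003,"wx":0,"wy":0,"wz":0.03,"gripper":0.54}

```text
clock: 0.98
tcp_pos: [423.0, -278.9, 252.6]
tool_rot: [3.141, 0.0, 0.129]
ft_force: [0.7, 0.3, 0.4]
finger_gap: 40.7
```

```bash
python3 -c "
from h import *
state(); plan([584,8,258],-0.17,10)"
```

```text
t 0.98 tcp [ 423.  -278.9  252.6] yaw 0.129 rp [3.141 0.   ] r 387.7 j -0.68 F [0.67 0.27 0.36] Ftan_cw -0.31 gap 40.7
dx 0.0197 dy -0.0264 dz -0.0005 wx 0.0000 wy 0.0000 wz 0.0299
dx 0.0189 dy -0.0270 dz -0.0005 wx 0.0000 wy 0.0000 wz 0.0299
dx 0.0180 dy -0.0275 dz -0.0005 wx 0.0000 wy 0.0000 wz 0.0299
dx 0.0172 dy -0.0280 dz -0.0005 wx 0.0000 wy 0.0000 wz 0.0299
dx 0.0164 dy -0.0285 dz -0.0005 wx 0.0000 wy 0.0000 wz 0.0299
dx 0.0155 dy -0.0290 dz -0.0005 wx 0.0000 wy 0.0000 wz 0.0299
dx 0.0146 dy -0.0295 dz -0.0005 wx 0.0000 wy 0.0000 wz 0.0299
dx 0.0137 dy -0.0299 dz -0.0005 wx 0.0000 wy 0.0000 wz 0.0299
dx 0.0128 dy -0.0303 dz -0.0005 wx 0.0000 wy 0.0000 wz 0.0299
dx 0.0119 dy -0.0307 dz -0.0005 wx 0.0000 wy 0.0000 wz 0.0299
```

>>> move_arm:
  rows:
    - {"dx":0.0197,"dy":-0.0264,"dz":-0.0005,"wx":0,"wy":0,"wz":0.03,"gripper":0.54}
    - {"dx":0.019,"dy":-0.027,"dz":-0.0005,"wx":0,"wy":0,"wz":0.03,"gripper":0.54}
    - {"dx":0.018,"dy":-0.0275,"dz":-0.0005,"wx":0,"wy":0,"wz":0.03,"gripper":0.54}
    - {"dx":0.017,"dy":-0.028,"dz":-0.0005,"wx":0,"wy":0,"wz":0.03,"gripper":0.54}
    - {"dx":0.0165,"dy":-0.0285,"dz":-0.0005,"wx":0,"wy":0,"wz":0.03,"gripper":0.54}
    - {"dx":0.0155,"dy":-0.029,"dz":-0.0005,"wx":0,"wy":0,"wz":0.03,"gripper":0.54}
    - {"dx":0.0145,"dy":-0.0295,"dz":-0.0005,"wx":0,"wy":0,"wz":0.03,"gripper":0.54}
    - {"dx":0.0135,"dy":-0.03,"dz":-0.0005,"wx":0,"wy":0,"wz":0.03,"gripper":0.54}
    - {"dx":0.013,"dy":-0.03,"dz":-0.0005,"wx":0,"wy":0,"wz":0.03,"gripper":0.54}
    - {"dx":0.012,"dy":-0.031,"dz":-0.0005,"wx":0,"wy":0,"wz":0.03,"gripper":0.54}

```text
clock: 1.82
tcp_pos: [583.6, 8.2, 257.4]
tool_rot: [3.141, 0.0, -0.171]
ft_force: [-0.2, -0.3, 0.2]
finger_gap: 40.0
```

```bash
python3 -c "
from h import *
state()
c=calibration('wrist');cv2.imwrite('pics/w1.png',camera('wrist')[:,:,::-1])
for n,p in(('tab',(584.5,8,225)),('screw',(686.5,5.5,240)),('tcp',sense()['tcp_pos'])): print(n,proj('wrist',p,c))
plan([584,6,212],-0.17,4)"
```

```text
t 1.82 tcp [583.6   8.2 257.4] yaw -0.171 rp [3.141 0.   ] r 102.9 j 0.17 F [-0.22 -0.28  0.19] Ftan_cw -0.28 gap 40.0
tab [312.93273538 267.56686095]
screw [276.63283071  47.70847946]
tcp [295.43944114 293.25604382]
dx 0.0001 dy 0.0025 dz 0.0113 wx -0.0009 wy 0.0000 wz 0.0009
dx 0.0001 dy 0.0025 dz 0.0113 wx -0.0009 wy 0.0000 wz 0.0009
dx 0.0001 dy 0.0024 dz 0.0113 wx -0.0009 wy 0.0000 wz 0.0009
dx 0.0001 dy 0.0024 dz 0.0113 wx -0.0009 wy 0.0000 wz 0.0009
```

View pics/w1.png

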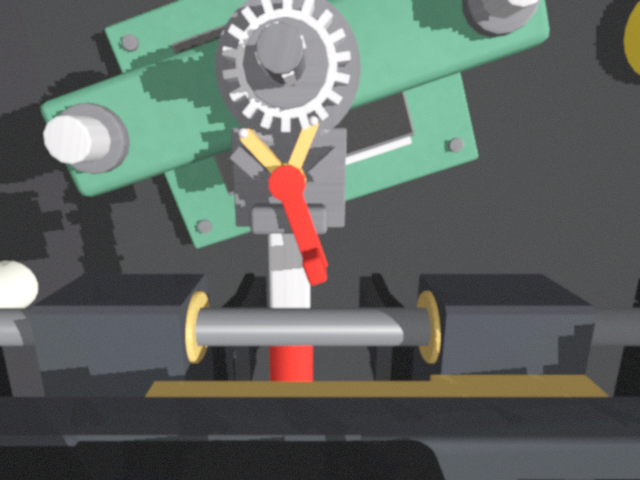

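The wrist view shows the tab top near (316,270) and the screw top near (280,50), both close to the predicted pixels. Descending astride the tab.

>>> move_arm:
  rows:
    - {"dx":0,"dy":0.001,"dz":0.0115,"wx":0,"wy":0,"wz":0,"gripper":0.54}
    - {"dx":0,"dy":0,"dz":0.0115,"wx":0,"wy":0,"wz":0,"gripper":0.54}
    - {"dx":0,"dy":0,"dz":0.0115,"wx":0,"wy":0,"wz":0,"gripper":0.54}
    - {"dx":0,"dy":0,"dz":0.011,"wx":0,"wy":0,"wz":0,"gripper":0.54}
    - {"dx":0,"dy":-0.005,"dz":0,"wx":0,"wy":0,"wz":0,"gripper":0.54}
    - {"dx":0,"dy":-0.005,"dz":0,"wx":0,"wy":0,"wz":0,"gripper":0.54}

```text
clock: 2.37
tcp_pos: [584.1, 15.0, 211.2]
tool_rot: [3.141, 0.001, -0.171]
ft_force: [-0.1, 0.1, 0.2]
finger_gap: 39.8
```

>>> move_arm:
  rows:
    - {"dx":0,"dy":-0.005,"dz":0,"wx":0,"wy":0,"wz":0,"gripper":0.54}
    - {"dx":0,"dy":-0.005,"dz":0,"wx":0,"wy":0,"wz":0,"gripper":0.54}
    - {"dx":0,"dy":-0.005,"dz":0,"wx":0,"wy":0,"wz":0,"gripper":0.54}
    - {"dx":0,"dy":-0.004,"dz":0,"wx":0,"wy":0,"wz":0,"gripper":0.54}

```text
clock: 2.7
tcp_pos: [588.0, 35.1, 212.4]
tool_rot: [3.141, -0.0, -0.169]
ft_force: [-1.2, -1.5, 0.4]
finger_gap: 39.8
```

>>> move_arm:
  rows:
    - {"dx":0,"dy":-0.004,"dz":0,"wx":0,"wy":0,"wz":0,"gripper":0.54}
    - {"dx":0,"dy":-0.004,"dz":0,"wx":0,"wy":0,"wz":0,"gripper":0.54}
    - {"dx":0,"dy":-0.003,"dz":0,"wx":0,"wy":0,"wz":0,"gripper":0.54}

```text
clock: 2.95
tcp_pos: [590.0, 45.7, 212.2]
tool_rot: [3.141, -0.001, -0.169]
ft_force: [-0.7, -3.9, 1.8]
finger_gap: 40.3
```

>>> move_arm:
  rows:
    - {"dx":0,"dy":-0.003,"dz":0,"wx":0,"wy":0,"wz":0,"gripper":0.54}
    - {"dx":0,"dy":-0.003,"dz":0,"wx":0,"wy":0,"wz":0,"gripper":0.54}

```text
clock: 3.12
tcp_pos: [591.4, 51.0, 212.2]
tool_rot: [3.141, -0.001, -0.17]
ft_force: [1.9, -3.9, 0.5]
finger_gap: 39.8
```

>>> move_arm:
  rows:
    - {"dx":0,"dy":-0.002,"dz":0,"wx":0,"wy":0,"wz":0,"gripper":0.54}
    - {"dx":0,"dy":-0.002,"dz":0,"wx":0,"wy":0,"wz":0,"gripper":0.54}

```text
clock: 3.28
tcp_pos: [591.8, 55.1, 212.1]
tool_rot: [3.141, -0.001, -0.17]
ft_force: [2.4, -3.2, 0.4]
finger_gap: 40.3
```

```bash
python3 -c "
from h import *
state()
c=calibration('wrist');cv2.imwrite('pics/w2.png',camera('wrist')[:,:,::-1])
"
```

```text
t 3.28 tcp [591.8  55.1 212.1] yaw -0.17 rp [ 3.141e+00 -1.000e-03] r 106.8 j 0.626 F [ 2.39 -3.19  0.39] Ftan_cw -1.71 gap 40.3
```

View pics/w2.png

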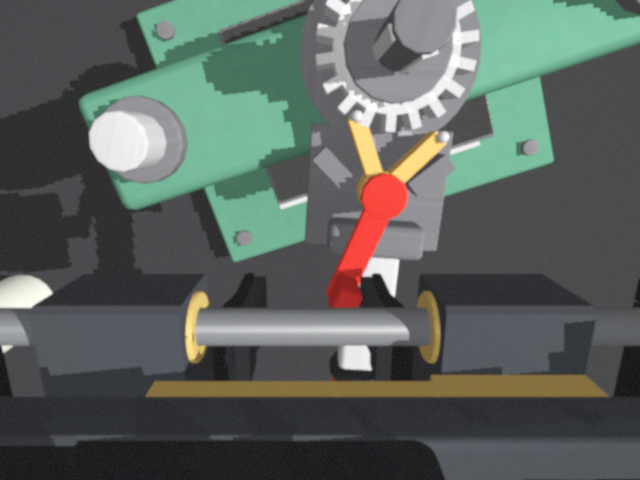

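>>> move_arm:
  rows:
    - {"dx":0,"dy":-0.002,"dz":0,"wx":0,"wy":0,"wz":0,"gripper":0.54}
    - {"dx":0,"dy":0.008,"dz":0,"wx":0,"wy":0,"wz":0,"gripper":0.54}
    - {"dx":0,"dy":0.007,"dz":-0.01,"wx":0,"wy":0,"wz":0,"gripper":0.54}
    - {"dx":-0.005,"dy":0,"dz":-0.03,"wx":0,"wy":0,"wz":0,"gripper":0.54}
    - {"dx":-0.03,"dy":0,"dz":-0.01,"wx":0,"wy":0,"wz":0,"gripper":0.54}
    - {"dx":-0.03,"dy":0,"dz":0,"wx":0,"wy":0,"wz":0,"gripper":0.54}
    - {"dx":-0.02,"dy":0,"dz":0,"wx":0,"wy":0,"wz":0,"gripper":0.54}

```text
clock: 3.92
tcp_pos: [503.8, 57.4, 263.6]
tool_rot: [-3.141, -0.001, -0.169]
ft_force: [0.2, -0.2, 0.4]
finger_gap: 40.3
```

```bash
python3 -c "
from h import *
state()
c=calibration('wrist');cv2.imwrite('pics/w3.png',camera('wrist')[:,:,::-1]);im=camera('top')[:,:,::-1]
cv2.imwrite('pics/t3.png',cv2.resize(im[160:300,260:390],None,fx=4.2,fy=4.2,interpolation=cv2.INTER_CUBIC))
cv2.imwrite('pics/s3.png',cv2.resize(camera('scene')[190:320,210:390,::-1],None,fx=4.4,fy=4.4,interpolation=cv2.INTER_CUBIC))
for px in ((0,0),): pass
import json; json.dump({k:np.array(v).tolist() for k,v in c.items()},open('c3.json','w'))
"
```

```text
t 3.92 tcp [503.8  57.4 263.6] yaw -0.169 rp [-3.141e+00 -1.000e-03] r 189.9 j 0.421 F [ 0.21 -0.18  0.35] Ftan_cw -0.12 gap 40.3
```

View pics/w3.png

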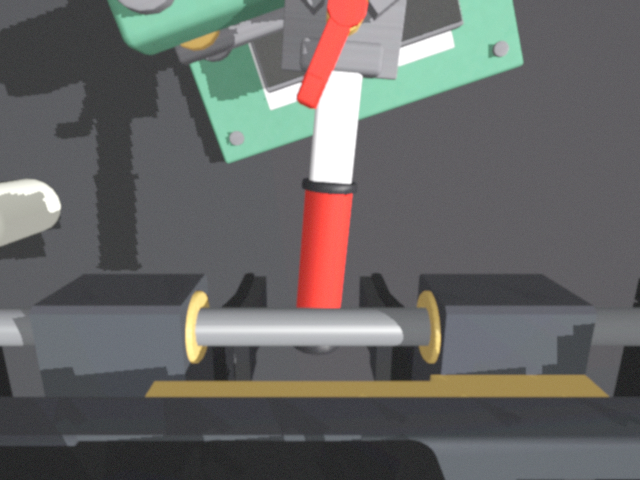

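View pics/s3.png

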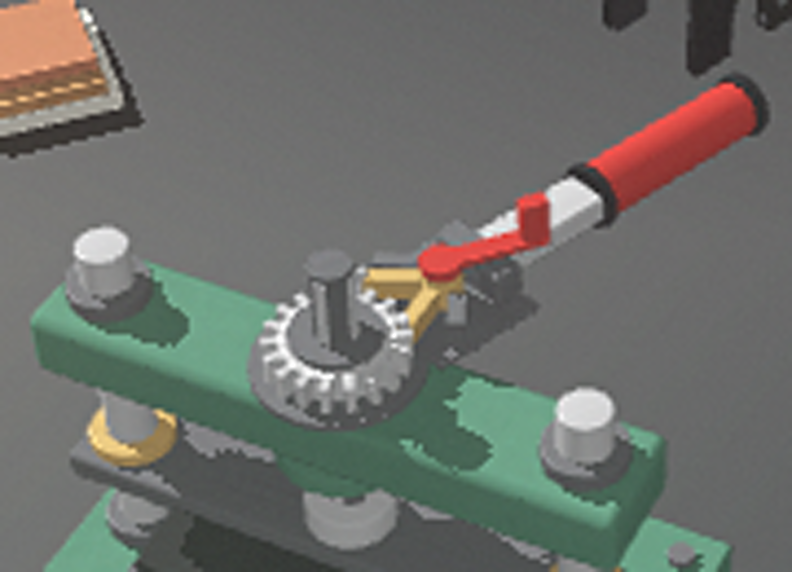

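The lever now lies on the left of the handle, with its tab near (313,95) in the wrist view, so it is flipped to tighten. The grip's inner collar is near (330,187).

```bash
python3 -c "
from h import *
import json; c=json.load(open('c3.json'))
for uv in((329,187),(326,230),(322,290)):
  p=ray('wrist',uv,190+(16 if uv[1]<200 else 14),c); d=p[:2]-C;a=np.arctan2(d[1],d[0]); print(p,np.hypot(*d),(np.pi+YAW-a))
f=lambda x,y:(210+x/4.4,190+y/4.4)
for z,u in((190,f(596,196)),(190,f(742,104))):
  p=ray('scene',u,z); d=p[:2]-C;a=np.arctan2(d[1],d[0]); print(p,np.hypot(*d),(np.pi+YAW-a))
p=ray('scene',f(534,202),225);print('tab',p, ray('scene',f(440,256),210))
j=0.40
for r in(200,):
  a=hd(j);print(C+r*np.array([np.cos(a),np.sin(a)]),a-np.pi)
"
```

```text
[540.73051787  42.1688456  206.        ] 150.31083179992737 0.3904300518317765
[516.53228512  47.70937042 204.        ] 175.13039442809196 0.38740308167307314
[480.80605089  55.92032991 204.        ] 211.78340437782535 0.38437302291727926
[541.49762656  45.78989105 190.        ] 150.49572626584006 0.4150098453629263
[445.81401981  67.9886095  190.        ] 248.66557336376738 0.3980084271495401
tab [593.60230295  46.64274362 225.        ] [632.44120604  22.46826358 210.        ]
[493.01841019  56.1445891 ] -0.2560103367104678
```

```bash
python3 -c "
from h import *
plan([492.5,54,175],-0.246,5)"
```

```text
dx -0.0024 dy 0.0009 dz 0.0177 wx 0.0001 wy -0.0004 wz 0.0154
dx -0.0023 dy 0.0010 dz 0.0177 wx 0.0001 wy -0.0004 wz 0.0154
dx -0.0023 dy 0.0010 dz 0.0177 wx 0.0001 wy -0.0004 wz 0.0154
dx -0.0023 dy 0.0010 dz 0.0177 wx 0.0001 wy -0.0004 wz 0.0154
dx -0.0023 dy 0.0011 dz 0.0177 wx 0.0001 wy -0.0004 wz 0.0154
```

>>> move_arm:
  rows:
    - {"dx":-0.006,"dy":0.0025,"dz":0.0,"wx":0,"wy":0,"wz":0.038,"gripper":0.54}
    - {"dx":-0.0055,"dy":0.0025,"dz":0.0,"wx":0,"wy":0,"wz":0.039,"gripper":0.54}
    - {"dx":0,"dy":0,"dz":0.022,"wx":0,"wy":0,"wz":0,"gripper":0.54}
    - {"dx":0,"dy":0,"dz":0.022,"wx":0,"wy":0,"wz":0,"gripper":0.54}
    - {"dx":0,"dy":0,"dz":0.022,"wx":0,"wy":0,"wz":0,"gripper":0.54}
    - {"dx":0,"dy":0,"dz":0.022,"wx":0,"wy":0,"wz":0,"gripper":0.54}
    - {"dx":0,"dy":0,"dz":0,"wx":0,"wy":0,"wz":0,"gripper":0.54}

```text
clock: 4.65
tcp_pos: [491.6, 53.1, 170.3]
tool_rot: [3.14, 0.006, -0.247]
ft_force: [-0.2, -0.7, -0.6]
finger_gap: 40.1
```

```bash
python3 -c "
from h import *
state()"
```

```text
t 4.65 tcp [491.6  53.1 170.3] yaw -0.247 rp [3.14  0.006] r 200.6 j 0.384 F [-0.21 -0.73 -0.62] Ftan_cw -0.76 gap 40.1
```

>>> move_arm:
  rows:
    - {"dx":0.001,"dy":0.02,"dz":-0.002,"wx":0,"wy":0,"wz":-0.1,"gripper":0.54}
    - {"dx":0.001,"dy":0.02,"dz":0,"wx":0,"wy":0,"wz":-0.1,"gripper":0.54}
    - {"dx":0.001,"dy":0.02,"dz":0,"wx":0,"wy":0,"wz":-0.1,"gripper":0.54}
    - {"dx":0.001,"dy":0.02,"dz":0,"wx":0,"wy":0,"wz":-0.1,"gripper":0.54}
    - {"dx":0.001,"dy":0.02,"dz":0,"wx":0,"wy":0,"wz":-0.1,"gripper":0.54}

```text
clock: 5.07
tcp_pos: [494.1, -46.0, 177.5]
tool_rot: [-3.141, -0.001, 0.259]
ft_force: [0.1, 2.2, 0.3]
finger_gap: 39.8
```

```bash
python3 -c "
from h import *
state()
cv2.imwrite('pics/w4.png',camera('wrist')[:,:,::-1])"
```

```text
t 5.07 tcp [494.1 -46.  177.5] yaw 0.259 rp [-3.141e+00 -1.000e-03] r 199.2 j -0.118 F [0.06 2.19 0.3 ] Ftan_cw 2.1 gap 39.8
```

View pics/w4.png

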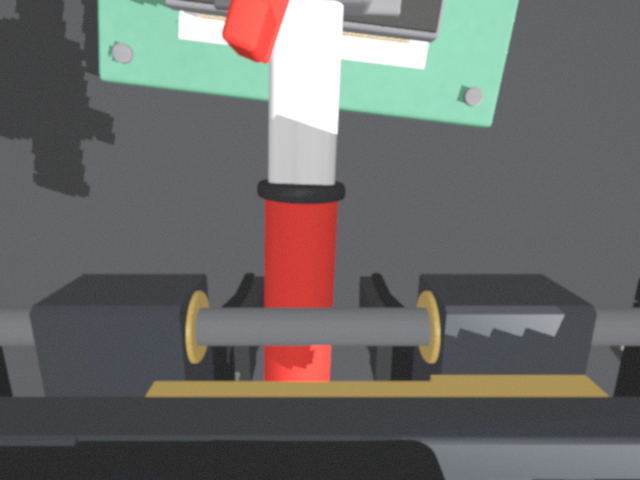

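The grip sits between the fingers and follows them. I'll continue the return swing a little lower.

>>> move_arm:
  rows:
    - {"dx":0.001,"dy":0.02,"dz":0.003,"wx":0,"wy":0,"wz":-0.1,"gripper":0.54}
    - {"dx":0.001,"dy":0.02,"dz":0.002,"wx":0,"wy":0,"wz":-0.1,"gripper":0.54}
    - {"dx":0.001,"dy":0.02,"dz":0,"wx":0,"wy":0,"wz":-0.1,"gripper":0.54}
    - {"dx":0.001,"dy":0.02,"dz":0,"wx":0,"wy":0,"wz":-0.1,"gripper":0.54}
    - {"dx":0.001,"dy":0.02,"dz":0,"wx":0,"wy":0,"wz":-0.1,"gripper":0.54}
    - {"dx":0.001,"dy":0.02,"dz":0,"wx":0,"wy":0,"wz":-0.1,"gripper":0.54}
    - {"dx":0.001,"dy":0.02,"dz":0,"wx":0,"wy":0,"wz":-0.1,"gripper":0.54}
    - {"dx":0.001,"dy":0.02,"dz":0,"wx":0,"wy":0,"wz":-0.1,"gripper":0.54}
    - {"dx":0.001,"dy":0.02,"dz":0,"wx":0,"wy":0,"wz":-0.1,"gripper":0.54}
    - {"dx":0.001,"dy":0.02,"dz":0,"wx":0,"wy":0,"wz":-0.1,"gripper":0.54}

```text
clock: 5.95
tcp_pos: [625.9, -186.7, 172.0]
tool_rot: [-3.141, -0.0, 1.256]
ft_force: [-1.6, 1.1, 0.8]
finger_gap: 39.9
```

```bash
python3 -c "
from h import *
state()"
```

```text
t 5.95 tcp [ 625.9 -186.7  172. ] yaw 1.256 rp [-3.141 -0.   ] r 201.5 j -1.122 F [-1.62  1.05  0.75] Ftan_cw 1.86 gap 39.9
```

>>> move_arm:
  rows:
    - {"dx":0.001,"dy":-0.02,"dz":0,"wx":0,"wy":0,"wz":0.1,"gripper":0.54}
    - {"dx":0.001,"dy":-0.02,"dz":0,"wx":0,"wy":0,"wz":0.1,"gripper":0.54}
    - {"dx":0.001,"dy":-0.02,"dz":0,"wx":0,"wy":0,"wz":0.1,"gripper":0.54}
    - {"dx":0.001,"dy":-0.02,"dz":0,"wx":0,"wy":0,"wz":0.1,"gripper":0.54}
    - {"dx":0.001,"dy":-0.02,"dz":0,"wx":0,"wy":0,"wz":0.1,"gripper":0.54}
    - {"dx":0.001,"dy":-0.02,"dz":0,"wx":0,"wy":0,"wz":0.1,"gripper":0.54}

```text
clock: 6.45
tcp_pos: [528.8, -118.1, 172.3]
tool_rot: [3.139, -0.001, 0.645]
ft_force: [4.7, -3.8, -3.0]
finger_gap: 40.2
```

```bash
python3 -c "
from h import *
state()"
```

```text
t 6.45 tcp [ 528.8 -118.1  172.3] yaw 0.645 rp [ 3.139e+00 -1.000e-03] r 200.3 j -0.521 F [ 4.66 -3.78 -3.03] Ftan_cw -5.85 gap 40.2
```

>>> move_arm:
  rows:
    - {"dx":0.001,"dy":-0.02,"dz":0,"wx":0,"wy":0,"wz":0.1,"gripper":0.54}
    - {"dx":0.001,"dy":-0.02,"dz":0,"wx":0,"wy":0,"wz":0.1,"gripper":0.54}
    - {"dx":0.001,"dy":-0.02,"dz":0,"wx":0,"wy":0,"wz":0.1,"gripper":0.54}
    - {"dx":0.001,"dy":-0.02,"dz":0,"wx":0,"wy":0,"wz":0.1,"gripper":0.54}
    - {"dx":0.001,"dy":-0.02,"dz":0,"wx":0,"wy":0,"wz":0.1,"gripper":0.54}
    - {"dx":0.001,"dy":-0.02,"dz":0,"wx":0,"wy":0,"wz":0.1,"gripper":0.54}
    - {"dx":0.001,"dy":-0.02,"dz":0,"wx":0,"wy":0,"wz":0.1,"gripper":0.54}
    - {"dx":0.001,"dy":-0.02,"dz":0,"wx":0,"wy":0,"wz":0.1,"gripper":0.54}

```text
clock: 7.12
tcp_pos: [489.3, 33.5, 172.2]
tool_rot: [3.14, -0.0, -0.154]
ft_force: [0.4, -5.6, 0.7]
finger_gap: 40.2
```

```bash
python3 -c "
from h import *
state()
cv2.imwrite('pics/w5.png',camera('wrist')[:,:,::-1])"
```

```text
t 7.12 tcp [489.3  33.5 172.2] yaw -0.154 rp [ 3.14 -0.  ] r 199.2 j 0.285 F [ 0.41 -5.58  0.71] Ftan_cw -5.47 gap 40.2
```

View pics/w5.png

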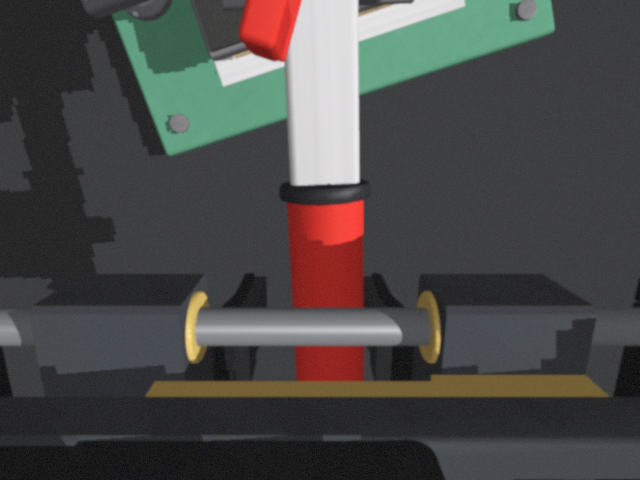

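>>> move_arm:
  rows:
    - {"dx":0.001,"dy":-0.02,"dz":0,"wx":0,"wy":0,"wz":0.1,"gripper":0.54}
    - {"dx":0.001,"dy":-0.02,"dz":0,"wx":0,"wy":0,"wz":0.1,"gripper":0.54}
    - {"dx":0.001,"dy":-0.02,"dz":0,"wx":0,"wy":0,"wz":0.1,"gripper":0.54}
    - {"dx":0.001,"dy":-0.02,"dz":0,"wx":0,"wy":0,"wz":0.1,"gripper":0.54}
    - {"dx":0.001,"dy":-0.02,"dz":0,"wx":0,"wy":0,"wz":0.1,"gripper":0.54}
    - {"dx":0.001,"dy":-0.02,"dz":0,"wx":0,"wy":0,"wz":0.1,"gripper":0.54}
    - {"dx":0.001,"dy":-0.02,"dz":0,"wx":0,"wy":0,"wz":0.1,"gripper":0.54}
    - {"dx":0.001,"dy":-0.02,"dz":0,"wx":0,"wy":0,"wz":0.1,"gripper":0.54}
    - {"dx":0.001,"dy":-0.02,"dz":0,"wx":0,"wy":0,"wz":0.1,"gripper":0.54}

```text
clock: 7.92
tcp_pos: [536.7, 133.8, 160.2]
tool_rot: [3.123, 0.021, -0.732]
ft_force: [-3.3, -4.7, 1.7]
finger_gap: 40.1
```

```bash
python3 -c "
from h import *
state()"
```

```text
t 7.92 tcp [536.7 133.8 160.2] yaw -0.732 rp [3.123 0.021] r 197.3 j 0.852 F [-3.26 -4.65  1.66] Ftan_cw -5.65 gap 40.1
```

```bash
python3 -c "
from h import *
print(sense()['joint_pos'].round(3))"
```

```text
[-0.445  0.236  0.143  1.72  -0.045  1.215 -2.592]
```

```bash
python3 -c "
from h import *
def tgt(j,r=200): a=hd(j); return [*(C+r*np.array([np.cos(a),np.sin(a)]))],a-np.pi
(xy,y)=tgt(0.70); print(xy,y); plan([*xy,173],y,2)"
```

```text
[np.float64(516.6264767161773), np.float64(111.06034334512438)] -0.5560103367104681
dx 0.0000 dy 0.0153 dz -0.0061 wx 0.0084 wy 0.0113 wz -0.0880
dx -0.0013 dy 0.0152 dz -0.0063 wx 0.0084 wy 0.0113 wz -0.0880
```

>>> move_arm:
  rows:
    - {"dx":0,"dy":0.015,"dz":-0.006,"wx":0.0085,"wy":0.011,"wz":-0.088,"gripper":0.54}
    - {"dx":-0.0013,"dy":0.015,"dz":-0.0063,"wx":0.0085,"wy":0.011,"wz":-0.088,"gripper":0.54}

```text
clock: 8.08
tcp_pos: [516.7, 114.6, 172.0]
tool_rot: [-3.141, 0.001, -0.546]
ft_force: [1.1, 1.1, -0.4]
finger_gap: 39.7
```

```bash
python3 -c "
from h import *
state()"
```

```text
t 8.08 tcp [516.7 114.6 172. ] yaw -0.546 rp [-3.141e+00  1.000e-03] r 201.8 j 0.715 F [ 1.06  1.07 -0.4 ] Ftan_cw 1.48 gap 39.7
```

>>> move_arm:
  rows:
    - {"dx":0.002,"dy":0.02,"dz":0,"wx":0,"wy":0,"wz":-0.1,"gripper":0.54}
    - {"dx":0.001,"dy":0.02,"dz":0,"wx":0,"wy":0,"wz":-0.1,"gripper":0.54}
    - {"dx":0.001,"dy":0.02,"dz":0,"wx":0,"wy":0,"wz":-0.1,"gripper":0.54}
    - {"dx":0.001,"dy":0.02,"dz":0,"wx":0,"wy":0,"wz":-0.1,"gripper":0.54}
    - {"dx":0.001,"dy":0.02,"dz":0,"wx":0,"wy":0,"wz":-0.1,"gripper":0.54}
    - {"dx":0.001,"dy":0.02,"dz":0,"wx":0,"wy":0,"wz":-0.1,"gripper":0.54}
    - {"dx":0.001,"dy":0.02,"dz":0,"wx":0,"wy":0,"wz":-0.1,"gripper":0.54}
    - {"dx":0.001,"dy":0.02,"dz":0,"wx":0,"wy":0,"wz":-0.1,"gripper":0.54}
    - {"dx":0.001,"dy":0.02,"dz":0,"wx":0,"wy":0,"wz":-0.1,"gripper":0.54}
    - {"dx":0.001,"dy":0.02,"dz":0,"wx":0,"wy":0,"wz":-0.1,"gripper":0.54}

```text
clock: 8.92
tcp_pos: [506.9, -80.7, 172.7]
tool_rot: [-3.14, -0.002, 0.451]
ft_force: [0.4, 1.6, 0.9]
finger_gap: 40.0
```

>>> move_arm:
  rows:
    - {"dx":0.001,"dy":0.02,"dz":0,"wx":0,"wy":0,"wz":-0.1,"gripper":0.54}
    - {"dx":0.001,"dy":0.02,"dz":0,"wx":0,"wy":0,"wz":-0.1,"gripper":0.54}
    - {"dx":0.001,"dy":0.02,"dz":0,"wx":0,"wy":0,"wz":-0.1,"gripper":0.54}
    - {"dx":0.001,"dy":0.02,"dz":0,"wx":0,"wy":0,"wz":-0.1,"gripper":0.54}
    - {"dx":0.001,"dy":0.02,"dz":0,"wx":0,"wy":0,"wz":-0.1,"gripper":0.54}
    - {"dx":0.001,"dy":0.02,"dz":0,"wx":0,"wy":0,"wz":-0.1,"gripper":0.54}
    - {"dx":0.001,"dy":0.02,"dz":0,"wx":0,"wy":0,"wz":-0.1,"gripper":0.54}
    - {"dx":0.001,"dy":0.02,"dz":0,"wx":0,"wy":0,"wz":-0.1,"gripper":0.54}

```text
clock: 9.58
tcp_pos: [623.9, -184.7, 172.2]
tool_rot: [-3.141, -0.001, 1.251]
ft_force: [-2.5, -0.2, 1.6]
finger_gap: 40.1
```

```bash
python3 -c "
from h import *
state();print(sense()['joint_pos'].round(3))
cv2.imwrite('pics/w6.png',camera('wrist')[:,:,::-1])"
```

```text
t 9.58 tcp [ 623.9 -184.7  172.2] yaw 1.251 rp [-3.141e+00 -1.000e-03] r 200.3 j -1.109 F [-2.54 -0.22  1.59] Ftan_cw 2.34 gap 40.1
[ 0.049  0.419  0.226  1.466 -0.097  1.268 -0.035]
```

View pics/w6.png

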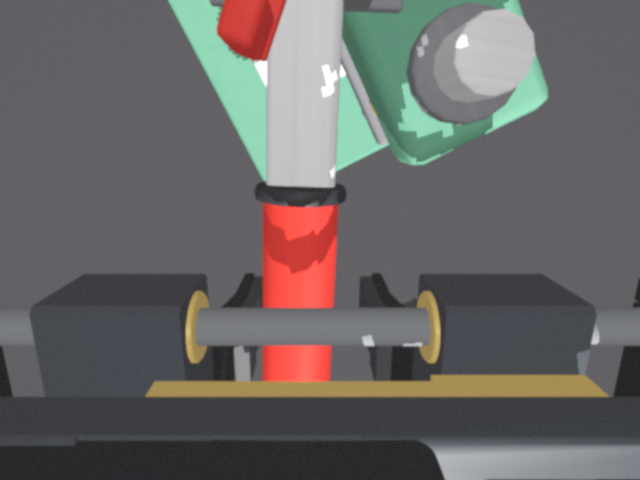

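>>> move_arm:
  rows:
    - {"dx":0.001,"dy":-0.02,"dz":0,"wx":0,"wy":0,"wz":0.1,"gripper":0.54}
    - {"dx":0.001,"dy":-0.02,"dz":0,"wx":0,"wy":0,"wz":0.1,"gripper":0.54}
    - {"dx":0.001,"dy":-0.02,"dz":0,"wx":0,"wy":0,"wz":0.1,"gripper":0.54}

```text
clock: 9.88
tcp_pos: [570.3, -157.0, 172.0]
tool_rot: [3.14, -0.002, 0.94]
ft_force: [4.8, -1.7, -2.5]
finger_gap: 40.5
```

>>> move_arm:
  rows:
    - {"dx":0.001,"dy":-0.02,"dz":0,"wx":0,"wy":0,"wz":0.1,"gripper":0.54}
    - {"dx":0.001,"dy":-0.02,"dz":0,"wx":0,"wy":0,"wz":0.1,"gripper":0.54}
    - {"dx":0.001,"dy":-0.02,"dz":0,"wx":0,"wy":0,"wz":0.1,"gripper":0.54}
    - {"dx":0.001,"dy":-0.02,"dz":0,"wx":0,"wy":0,"wz":0.1,"gripper":0.54}

```text
clock: 10.22
tcp_pos: [516.1, -98.3, 172.5]
tool_rot: [3.141, -0.002, 0.539]
ft_force: [4.7, -3.4, -2.5]
finger_gap: 40.2
```

```bash
python3 -c "
from h import *
state()"
```

```text
t 10.22 tcp [516.1 -98.3 172.5] yaw 0.539 rp [ 3.141e+00 -2.000e-03] r 199.6 j -0.403 F [ 4.73 -3.41 -2.5 ] Ftan_cw -5.37 gap 40.2
```

>>> move_arm:
  rows:
    - {"dx":0.0003,"dy":-0.01,"dz":0,"wx":0,"wy":0,"wz":0.05,"gripper":0.54}
    - {"dx":0.0003,"dy":-0.01,"dz":0,"wx":0,"wy":0,"wz":0.05,"gripper":0.54}
    - {"dx":0.0003,"dy":-0.01,"dz":0,"wx":0,"wy":0,"wz":0.05,"gripper":0.54}

```text
clock: 10.47
tcp_pos: [502.9, -71.5, 172.5]
tool_rot: [3.141, -0.002, 0.392]
ft_force: [2.5, -4.7, -1.9]
finger_gap: 40.1
```

```bash
python3 -c "
from h import *
state()"
```

```text
t 10.47 tcp [502.9 -71.5 172.5] yaw 0.392 rp [ 3.141e+00 -2.000e-03] r 199.1 j -0.253 F [ 2.47 -4.68 -1.87] Ftan_cw -5.27 gap 40.1
```

>>> move_arm:
  rows:
    - {"dx":0.0003,"dy":-0.01,"dz":0,"wx":0,"wy":0,"wz":0.05,"gripper":0.54}
    - {"dx":0.0003,"dy":-0.01,"dz":0,"wx":0,"wy":0,"wz":0.05,"gripper":0.54}
    - {"dx":0.0003,"dy":-0.01,"dz":0,"wx":0,"wy":0,"wz":0.05,"gripper":0.54}

```text
clock: 10.72
tcp_pos: [493.7, -43.2, 172.5]
tool_rot: [3.141, -0.001, 0.242]
ft_force: [2.2, -5.2, -2.5]
finger_gap: 40.1
```

```bash
python3 -c "
from h import *
state()"
```

```text
t 10.72 tcp [493.7 -43.2 172.5] yaw 0.242 rp [ 3.141e+00 -1.000e-03] r 198.8 j -0.104 F [ 2.15 -5.18 -2.49] Ftan_cw -5.55 gap 40.1
```

>>> move_arm:
  rows:
    - {"dx":0.0003,"dy":-0.01,"dz":0,"wx":0,"wy":0,"wz":0.05,"gripper":0.54}
    - {"dx":0.0003,"dy":-0.01,"dz":0,"wx":0,"wy":0,"wz":0.05,"gripper":0.54}
    - {"dx":0.0003,"dy":-0.01,"dz":0,"wx":0,"wy":0,"wz":0.05,"gripper":0.54}

```text
clock: 10.97
tcp_pos: [488.8, -13.6, 172.5]
tool_rot: [-3.141, -0.001, 0.092]
ft_force: [1.9, -5.2, -0.6]
finger_gap: 39.8
```

>>> move_arm:
  rows:
    - {"dx":0.0003,"dy":-0.01,"dz":0,"wx":0,"wy":0,"wz":0.05,"gripper":0.54}
    - {"dx":0.0003,"dy":-0.01,"dz":0,"wx":0,"wy":0,"wz":0.05,"gripper":0.54}
    - {"dx":0.0003,"dy":-0.01,"dz":0,"wx":0,"wy":0,"wz":0.05,"gripper":0.54}

```text
clock: 11.22
tcp_pos: [488.3, 16.2, 172.4]
tool_rot: [-3.142, -0.0, -0.058]
ft_force: [1.4, -7.0, -0.2]
finger_gap: 39.7
```

>>> move_arm:
  rows:
    - {"dx":0.0002,"dy":-0.006,"dz":0,"wx":0,"wy":0,"wz":0.03,"gripper":0.54}
    - {"dx":0,"dy":0,"dz":0,"wx":0,"wy":0,"wz":0,"gripper":0.54}

```text
clock: 11.38
tcp_pos: [488.8, 23.5, 172.4]
tool_rot: [-3.141, 0.0, -0.086]
ft_force: [-1.2, -2.9, 1.0]
finger_gap: 40.2
```

```bash
python3 -c "
from h import *
state()"
```

```text
t 11.38 tcp [488.8  23.5 172.4] yaw -0.086 rp [-3.141  0.   ] r 198.6 j 0.235 F [-1.24 -2.92  0.95] Ftan_cw -3.02 gap 40.2
```

>>> move_arm:
  rows:
    - {"dx":0.0002,"dy":-0.006,"dz":0,"wx":0,"wy":0,"wz":0.03,"gripper":0.54}
    - {"dx":0.0002,"dy":-0.006,"dz":0,"wx":0,"wy":0,"wz":0.03,"gripper":0.54}

```text
clock: 11.55
tcp_pos: [490.2, 33.4, 172.3]
tool_rot: [3.141, 0.0, -0.147]
ft_force: [-2.7, -6.7, 1.6]
finger_gap: 39.8
```

```bash
python3 -c "
from h import *
state()"
```

```text
t 11.55 tcp [490.2  33.4 172.3] yaw -0.147 rp [3.141 0.   ] r 198.3 j 0.285 F [-2.68 -6.73  1.63] Ftan_cw -7.04 gap 39.8
```

>>> move_arm:
  rows:
    - {"dx":0.0,"dy":-0.006,"dz":0,"wx":0,"wy":0,"wz":0.03,"gripper":0.54}
    - {"dx":0.0,"dy":-0.006,"dz":0,"wx":0,"wy":0,"wz":0.03,"gripper":0.54}

```text
clock: 11.72
tcp_pos: [492.3, 45.3, 172.4]
tool_rot: [3.141, 0.0, -0.207]
ft_force: [-1.0, -7.3, 1.9]
finger_gap: 40.4
```

```bash
python3 -c "
from h import *
state()"
```

```text
t 11.72 tcp [492.3  45.3 172.4] yaw -0.207 rp [3.141 0.   ] r 198.3 j 0.346 F [-0.99 -7.3   1.94] Ftan_cw -7.35 gap 40.4
```

>>> move_arm:
  rows:
    - {"dx":0.0,"dy":-0.006,"dz":0,"wx":0,"wy":0,"wz":0.03,"gripper":0.54}
    - {"dx":0.0,"dy":-0.006,"dz":0,"wx":0,"wy":0,"wz":0.03,"gripper":0.54}

```text
clock: 11.88
tcp_pos: [495.0, 56.9, 172.4]
tool_rot: [3.141, -0.0, -0.267]
ft_force: [0.1, -9.0, 1.2]
finger_gap: 40.4
```

```bash
python3 -c "
from h import *
state()"
```

```text
t 11.88 tcp [495.   56.9 172.4] yaw -0.267 rp [ 3.141 -0.   ] r 198.3 j 0.406 F [ 0.09 -8.96  1.2 ] Ftan_cw -8.63 gap 40.4
```

>>> move_arm:
  rows:
    - {"dx":0.0,"dy":-0.005,"dz":0,"wx":0,"wy":0,"wz":0.025,"gripper":0.54}
    - {"dx":0.0,"dy":-0.004,"dz":0,"wx":0,"wy":0,"wz":0.02,"gripper":0.54}

```text
clock: 12.05
tcp_pos: [497.6, 65.6, 172.4]
tool_rot: [3.141, -0.0, -0.312]
ft_force: [-0.2, -9.1, 0.9]
finger_gap: 40.2
```

```bash
python3 -c "
from h import *
state()"
```

```text
t 12.05 tcp [497.6  65.6 172.4] yaw -0.312 rp [ 3.141 -0.   ] r 198.2 j 0.452 F [-0.21 -9.15  0.86] Ftan_cw -8.78 gap 40.2
```

>>> move_arm:
  rows:
    - {"dx":0.0,"dy":-0.004,"dz":0,"wx":0,"wy":0,"wz":0.02,"gripper":0.54}
    - {"dx":0.0,"dy":-0.004,"dz":0,"wx":0,"wy":0,"wz":0.02,"gripper":0.54}

```text
clock: 12.22
tcp_pos: [500.1, 72.8, 172.4]
tool_rot: [3.141, -0.0, -0.352]
ft_force: [-1.2, -8.8, 1.0]
finger_gap: 39.7
```

```bash
python3 -c "
from h import *
state()"
```

```text
t 12.22 tcp [500.1  72.8 172.4] yaw -0.352 rp [ 3.141 -0.   ] r 198.2 j 0.49 F [-1.18 -8.77  0.98] Ftan_cw -8.64 gap 39.7
```

>>> move_arm:
  rows:
    - {"dx":0.0,"dy":-0.004,"dz":0,"wx":0,"wy":0,"wz":0.02,"gripper":0.54}
    - {"dx":0.0,"dy":-0.004,"dz":0,"wx":0,"wy":0,"wz":0.02,"gripper":0.54}

```text
clock: 12.38
tcp_pos: [503.0, 80.1, 172.4]
tool_rot: [3.141, -0.0, -0.392]
ft_force: [-0.9, -8.4, 1.0]
finger_gap: 40.0
```

```bash
python3 -c "
from h import *
state()"
```

```text
t 12.38 tcp [503.   80.1 172.4] yaw -0.392 rp [ 3.141 -0.   ] r 198.1 j 0.53 F [-0.9  -8.43  1.05] Ftan_cw -8.15 gap 40.0
```

The force has levelled off at about 8.5 N, so I'll look.

```bash
python3 -c "
from h import *
cv2.imwrite('pics/w7.png',camera('wrist')[:,:,::-1])
cv2.imwrite('pics/s7.png',cv2.resize(camera('scene')[190:350,190:390,::-1],None,fx=4,fy=3.75,interpolation=cv2.INTER_CUBIC));state()"
```

```text
t 12.48 tcp [503.2  80.9 172.4] yaw -0.391 rp [-3.142e+00 -1.000e-03] r 198.2 j 0.534 F [-0.2  -5.97  0.62] Ftan_cw -5.59 gap 40.3
```

View pics/w7.png

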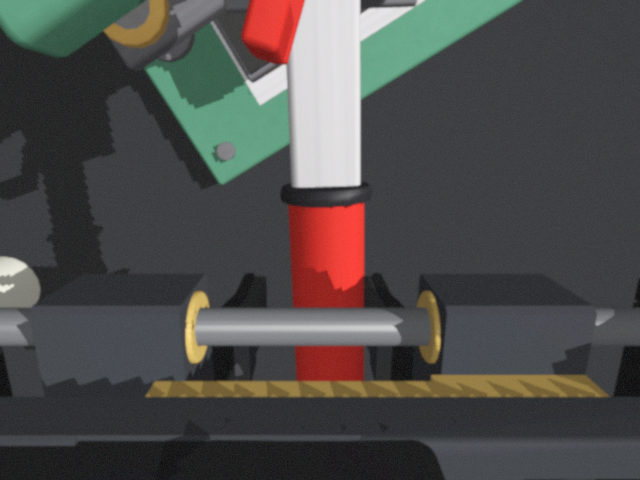

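View pics/s7.png

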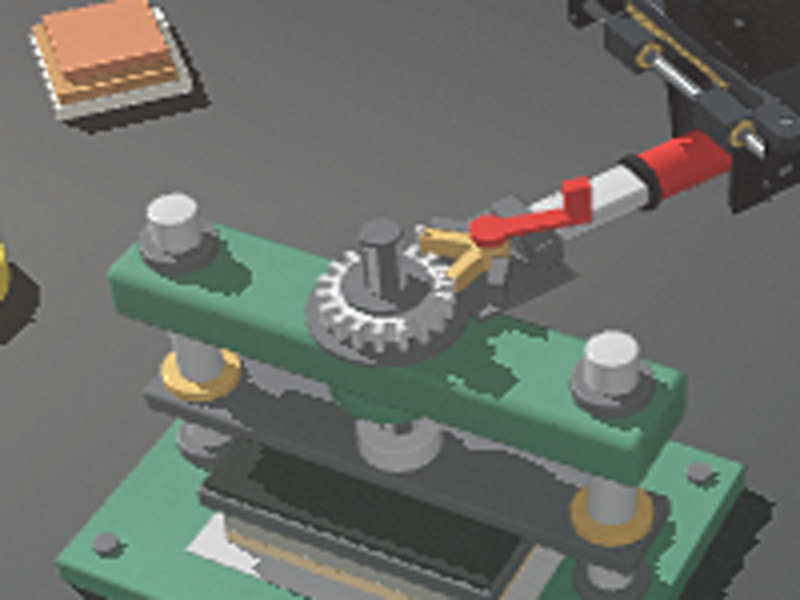

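>>> move_arm:
  rows:
    - {"dx":0.0,"dy":-0.005,"dz":0,"wx":0,"wy":0,"wz":0.025,"gripper":0.54}
    - {"dx":0.0,"dy":-0.005,"dz":0,"wx":0,"wy":0,"wz":0.025,"gripper":0.54}

```text
clock: 12.65
tcp_pos: [506.8, 88.9, 172.4]
tool_rot: [3.141, -0.0, -0.442]
ft_force: [-0.7, -10.3, 1.8]
finger_gap: 40.1
```

```bash
python3 -c "
from h import *
state()"
```

```text
t 12.65 tcp [506.8  88.9 172.4] yaw -0.442 rp [ 3.141 -0.   ] r 198.1 j 0.579 F [ -0.67 -10.3    1.79] Ftan_cw -9.62 gap 40.1
```

>>> move_arm:
  rows:
    - {"dx":0.0,"dy":-0.004,"dz":0,"wx":0,"wy":0,"wz":0.02,"gripper":0.54}
    - {"dx":0.0,"dy":-0.004,"dz":0,"wx":0,"wy":0,"wz":0.02,"gripper":0.54}

```text
clock: 12.82
tcp_pos: [510.4, 96.2, 172.4]
tool_rot: [3.14, -0.001, -0.482]
ft_force: [-1.4, -10.6, 2.2]
finger_gap: 40.1
```

```bash
python3 -c "
from h import *
state()"
```

```text
t 12.82 tcp [510.4  96.2 172.4] yaw -0.482 rp [ 3.14e+00 -1.00e-03] r 198.0 j 0.62 F [ -1.39 -10.56   2.16] Ftan_cw -10.02 gap 40.1
```

>>> move_arm:
  rows:
    - {"dx":0.0,"dy":-0.004,"dz":0,"wx":0,"wy":0,"wz":0.02,"gripper":0.54}
    - {"dx":0.0,"dy":-0.004,"dz":0,"wx":0,"wy":0,"wz":0.02,"gripper":0.54}

```text
clock: 12.98
tcp_pos: [514.1, 103.0, 172.4]
tool_rot: [3.14, -0.001, -0.522]
ft_force: [-1.2, -10.4, 2.6]
finger_gap: 40.2
```

```bash
python3 -c "
from h import *
state(); print(sense()['joint_pos'][6])"
```

```text
t 12.98 tcp [514.1 103.  172.4] yaw -0.522 rp [ 3.14e+00 -1.00e-03] r 198.0 j 0.659 F [ -1.2  -10.44   2.56] Ftan_cw -9.68 gap 40.2
-2.3601336460185154
```

>>> move_arm:
  rows:
    - {"dx":0.0,"dy":-0.002,"dz":0,"wx":0,"wy":0,"wz":0.01,"gripper":0.54}
    - {"dx":0.0,"dy":-0.002,"dz":0,"wx":0,"wy":0,"wz":0.01,"gripper":0.54}

```text
clock: 13.15
tcp_pos: [516.1, 106.5, 172.4]
tool_rot: [3.14, -0.001, -0.542]
ft_force: [-1.3, -9.9, 2.4]
finger_gap: 40.2
```

>>> move_arm:
  rows:
    - {"dx":0.0,"dy":-0.002,"dz":0,"wx":0,"wy":0,"wz":0.01,"gripper":0.54}
    - {"dx":0.0,"dy":-0.002,"dz":0,"wx":0,"wy":0,"wz":0.01,"gripper":0.54}

```text
clock: 13.32
tcp_pos: [518.2, 109.7, 172.4]
tool_rot: [3.14, -0.001, -0.562]
ft_force: [-1.4, -11.4, 2.4]
finger_gap: 40.0
```

```bash
python3 -c "
from h import *
state(); print(sense()['joint_pos'][6])"
```

```text
t 13.32 tcp [518.2 109.7 172.4] yaw -0.562 rp [ 3.14e+00 -1.00e-03] r 198.0 j 0.698 F [ -1.4  -11.44   2.35] Ftan_cw -10.47 gap 40.0
-2.4085642848708875
```

>>> move_arm:
  rows:
    - {"dx":0.0,"dy":-0.002,"dz":0,"wx":0,"wy":0,"wz":0.01,"gripper":0.54}
    - {"dx":0.0,"dy":-0.002,"dz":0,"wx":0,"wy":0,"wz":0.01,"gripper":0.54}

```text
clock: 13.48
tcp_pos: [520.3, 113.0, 172.3]
tool_rot: [3.14, -0.0, -0.582]
ft_force: [-1.9, -10.7, 3.9]
finger_gap: 40.4
```

```bash
python3 -c "
from h import *
state()"
```

```text
t 13.48 tcp [520.3 113.  172.3] yaw -0.582 rp [ 3.14 -0.  ] r 198.0 j 0.718 F [ -1.92 -10.67   3.85] Ftan_cw -10.0 gap 40.4
```

>>> move_arm:
  rows:
    - {"dx":0.0,"dy":-0.002,"dz":0,"wx":0,"wy":0,"wz":0.01,"gripper":0.54}
    - {"dx":0.0,"dy":-0.002,"dz":0,"wx":0,"wy":0,"wz":0.01,"gripper":0.54}

```text
clock: 13.65
tcp_pos: [522.4, 116.3, 172.3]
tool_rot: [3.14, -0.0, -0.602]
ft_force: [-3.5, -12.1, 3.2]
finger_gap: 39.7
```

```bash
python3 -c "
from h import *
state()"
```

```text
t 13.65 tcp [522.4 116.3 172.3] yaw -0.602 rp [ 3.14 -0.  ] r 198.0 j 0.738 F [ -3.45 -12.13   3.15] Ftan_cw -11.98 gap 39.7
```

>>> move_arm:
  rows:
    - {"dx":0.0,"dy":-0.002,"dz":0,"wx":0,"wy":0,"wz":0.01,"gripper":0.54}

```text
clock: 13.73
tcp_pos: [523.6, 117.9, 172.3]
tool_rot: [3.14, -0.0, -0.612]
ft_force: [-2.6, -11.8, 3.1]
finger_gap: 40.3
```

```bash
python3 -c "
from h import *
state()"
```

```text
t 13.73 tcp [523.6 117.9 172.3] yaw -0.612 rp [ 3.14 -0.  ] r 198.0 j 0.748 F [ -2.56 -11.75   3.05] Ftan_cw -11.12 gap 40.3
```

>>> move_arm:
  rows:
    - {"dx":0.0,"dy":-0.002,"dz":0,"wx":0,"wy":0,"wz":0.01,"gripper":0.54}

```text
clock: 13.82
tcp_pos: [524.7, 119.5, 172.4]
tool_rot: [3.14, -0.001, -0.622]
ft_force: [-2.0, -11.9, 3.6]
finger_gap: 40.2
```

```bash
python3 -c "
from h import *
state()"
```

```text
t 13.82 tcp [524.7 119.5 172.4] yaw -0.622 rp [ 3.14e+00 -1.00e-03] r 197.9 j 0.758 F [ -2.04 -11.92   3.58] Ftan_cw -10.92 gap 40.2
```

Ftan is about 11 N, but it rose more slowly than the expected 40 N/rad. I'll check the platen visually.

```bash
python3 -c "
from h import *
print(sense()['ft_torque'])
a=cv2.imread('pics/scene0.png')[270:360,200:340]; b=np.ascontiguousarray(camera('scene')[270:360,200:340,::-1])
cv2.imwrite('pics/s8.png',np.vstack([cv2.resize(x,None,fx=4.5,fy=3.3,interpolation=cv2.INTER_CUBIC) for x in(a,b)]));state()"
```

```text
[-2.3799389   0.602919    0.11253888]
t 13.87 tcp [524.9 119.9 172.4] yaw -0.622 rp [ 3.14e+00 -1.00e-03] r 198.0 j 0.76 F [ -1.13 -11.11   2.41] Ftan_cw -9.72 gap 40.1
```

View pics/s8.png

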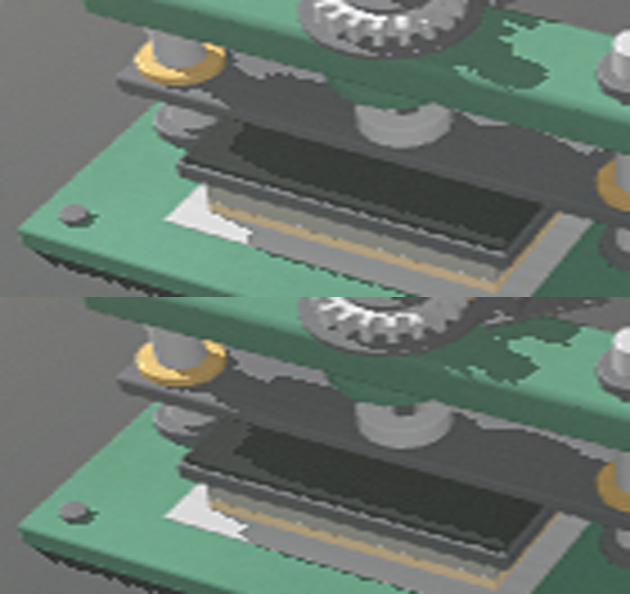

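>>> move_arm:
  rows:
    - {"dx":0.0,"dy":0.003,"dz":0,"wx":0,"wy":0,"wz":0,"gripper":0.54}
    - {"dx":0.0,"dy":0.003,"dz":0,"wx":0,"wy":0,"wz":0,"gripper":0.54}
    - {"dx":0.0,"dy":0,"dz":0,"wx":0,"wy":0,"wz":0,"gripper":0.54}

```text
clock: 14.12
tcp_pos: [521.2, 116.2, 172.3]
tool_rot: [-3.141, 0.0, -0.621]
ft_force: [0.4, -7.6, 1.0]
finger_gap: 39.8
```

```bash
python3 -c "
from h import *
state()
c=calibration('wrist');im=camera('wrist');cv2.imwrite('pics/w9.png',im[:,:,::-1])
hsv=cv2.cvtColor(im,cv2.COLOR_RGB2HSV);m=cv2.inRange(hsv,(0,150,60),(8,255,255))|cv2.inRange(hsv,(172,150,60),(180,255,255))
for row in(215,240,265,295):
  x=np.where(m[row])[0]; u=(x.min()+x.max())/2; p=ray('wrist',(u,row),197,c); d=p[:2]-C; print(row,x.min(),x.max(),p,np.hypot(*d),np.pi+YAW-np.arctan2(d[1],d[0]))
"
```

```text
t 14.12 tcp [521.2 116.2 172.3] yaw -0.621 rp [-3.141  0.   ] r 198.9 j 0.734 F [ 0.45 -7.61  1.03] Ftan_cw -6.07 gap 39.8
215 286 360 [551.51249833  89.64180257 197.        ] 159.06435347680423 0.7013874085683511
240 288 361 [543.7798279   94.44940614 197.        ] 168.16968923237621 0.7013248124396005
265 290 362 [535.78867093  99.41771755 197.        ] 177.57939739422824 0.7012668685129388
295 292 363 [525.90408852 105.69363928 197.        ] 189.2876439054358 0.7017879401550458
```

View pics/w9.png

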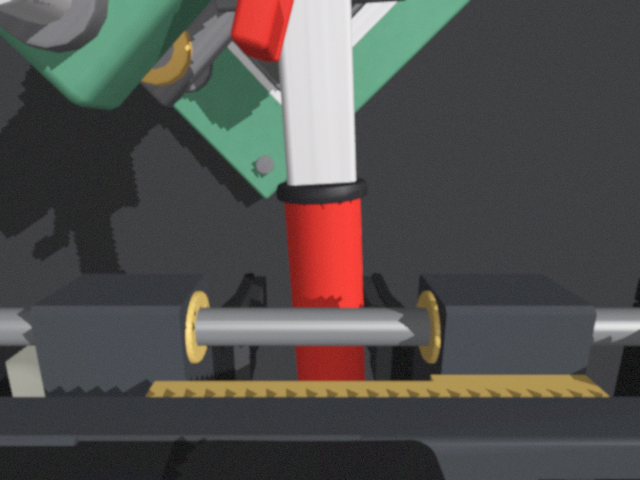

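>>> move_arm:
  rows:
    - {"dx":0.0,"dy":0.003,"dz":0,"wx":0,"wy":0,"wz":0,"gripper":0.54}
    - {"dx":0.0,"dy":0.002,"dz":0,"wx":0,"wy":0,"wz":0,"gripper":0.54}
    - {"dx":0.0,"dy":0,"dz":0,"wx":0,"wy":0,"wz":0,"gripper":0.54}

```text
clock: 14.42
tcp_pos: [518.0, 113.9, 172.1]
tool_rot: [-3.14, 0.001, -0.62]
ft_force: [-0.2, -3.3, 1.6]
finger_gap: 39.9
```

```bash
cat >> h.py <<'E'
def hj(): 
    c=calibration('wrist');im=camera('wrist')
    hsv=cv2.cvtColor(im,cv2.COLOR_RGB2HSV);m=cv2.inRange(hsv,(0,150,60),(8,255,255))|cv2.inRange(hsv,(172,150,60),(180,255,255))
    o=[]
    for row in(225,240,255,270):
        x=np.where(m[row])[0]; u=(x.min()+x.max())/2; d=ray('wrist',(u,row),197,c)[:2]-C; o.append(np.pi+YAW-np.arctan2(d[1],d[0]))
    print("handle j",np.mean(o).round(4))
E
python3 -c "
from h import *
state();hj()"
```

```text
t 14.42 tcp [518.  113.9 172.1] yaw -0.62 rp [-3.14e+00  1.00e-03] r 200.4 j 0.715 F [-0.23 -3.3   1.55] Ftan_cw -2.9 gap 39.9
handle j 0.6841
```

>>> move_arm:
  rows:
    - {"dx":0.001,"dy":-0.003,"dz":0,"wx":0,"wy":0,"wz":0,"gripper":0.54}
    - {"dx":0.001,"dy":-0.002,"dz":0,"wx":0,"wy":0,"wz":0,"gripper":0.54}
    - {"dx":0,"dy":0,"dz":0,"wx":0,"wy":0,"wz":0,"gripper":0.54}

```text
clock: 14.72
tcp_pos: [521.4, 117.2, 171.4]
tool_rot: [3.14, 0.003, -0.62]
ft_force: [-6.2, -3.7, 2.4]
finger_gap: 40.1
```

```bash
python3 -c "
from h import *
state();hj()"
```

```text
t 14.72 tcp [521.4 117.2 171.4] yaw -0.62 rp [3.14e+00 3.00e-03] r 199.3 j 0.739 F [-6.16 -3.71  2.41] Ftan_cw -6.52 gap 40.1
handle j 0.707
```

>>> move_arm:
  rows:
    - {"dx":0,"dy":-0.003,"dz":0,"wx":0,"wy":0,"wz":0,"gripper":0.54}
    - {"dx":0,"dy":-0.003,"dz":0,"wx":0,"wy":0,"wz":0,"gripper":0.54}
    - {"dx":0,"dy":0,"dz":0,"wx":0,"wy":0,"wz":0,"gripper":0.54}

```text
clock: 15.02
tcp_pos: [524.2, 121.7, 171.1]
tool_rot: [3.139, 0.004, -0.62]
ft_force: [-8.9, -5.0, 2.8]
finger_gap: 40.3
```

```bash
python3 -c "
from h import *
state();hj();state()"
```

```text
t 15.02 tcp [524.2 121.7 171.1] yaw -0.62 rp [3.139 0.004] r 199.6 j 0.766 F [-8.92 -4.98  2.8 ] Ftan_cw -9.25 gap 40.3
handle j 0.7334
t 15.07 tcp [524.3 121.8 171.2] yaw -0.62 rp [3.139 0.004] r 199.6 j 0.766 F [-8.68 -3.97  4.33] Ftan_cw -8.29 gap 39.9
```

>>> move_arm:
  rows:
    - {"dx":0,"dy":-0.003,"dz":0,"wx":0,"wy":0,"wz":0.01,"gripper":0.54}
    - {"dx":0,"dy":-0.003,"dz":0,"wx":0,"wy":0,"wz":0.01,"gripper":0.54}

```text
clock: 15.23
tcp_pos: [527.3, 126.0, 171.1]
tool_rot: [3.138, 0.004, -0.641]
ft_force: [-10.7, -6.5, 4.9]
finger_gap: 40.1
```

```bash
python3 -c "
from h import *
state();hj();state()"
```

```text
t 15.23 tcp [527.3 126.  171.1] yaw -0.641 rp [3.138 0.004] r 199.6 j 0.792 F [-10.7   -6.48   4.94] Ftan_cw -11.63 gap 40.1
handle j 0.7592
t 15.28 tcp [527.7 126.5 171.2] yaw -0.641 rp [3.138 0.004] r 199.6 j 0.795 F [-9.97 -5.89  3.84] Ftan_cw -10.73 gap 39.9
```

>>> move_arm:
  rows:
    - {"dx":0,"dy":-0.003,"dz":0,"wx":0,"wy":0,"wz":0.01,"gripper":0.54}
    - {"dx":0,"dy":-0.003,"dz":0,"wx":0,"wy":0,"wz":0.01,"gripper":0.54}

```text
clock: 15.45
tcp_pos: [530.9, 130.7, 171.1]
tool_rot: [3.138, 0.004, -0.661]
ft_force: [-11.0, -8.2, 4.6]
finger_gap: 40.5
```

```bash
python3 -c "
from h import *
state();hj();state()"
```

```text
t 15.45 tcp [530.9 130.7 171.1] yaw -0.661 rp [3.138 0.004] r 199.7 j 0.822 F [-11.    -8.23   4.64] Ftan_cw -13.31 gap 40.5
handle j 0.7891
t 15.5 tcp [531.3 131.3 171.1] yaw -0.661 rp [3.138 0.004] r 199.8 j 0.825 F [-9.43 -5.7   4.82] Ftan_cw -10.37 gap 40.2
```

Clamped: the pull while moving is now about 12–13 N and rising at about 50 N/rad. Releasing.

>>> move_arm:
  rows:
    - {"dx":0,"dy":0.004,"dz":0,"wx":0,"wy":0,"wz":0,"gripper":0.5}
    - {"dx":0,"dy":0.004,"dz":0,"wx":0,"wy":0,"wz":0,"gripper":0.45}
    - {"dx":0,"dy":0.004,"dz":0,"wx":0,"wy":0,"wz":0,"gripper":0.4}
    - {"dx":0,"dy":0.002,"dz":0,"wx":0,"wy":0,"wz":0,"gripper":0.35}
    - {"dx":0,"dy":0,"dz":0,"wx":0,"wy":0,"wz":0,"gripper":0.3}
    - {"dx":0,"dy":0,"dz":0,"wx":0,"wy":0,"wz":0,"gripper":0.3}

```text
clock: 16.0
tcp_pos: [524.6, 121.0, 172.0]
tool_rot: [-3.14, 0.001, -0.66]
ft_force: [0.3, 0.1, -0.6]
finger_gap: 59.1
```

```bash
python3 -c "
from h import *
state();hj()"
```

```text
t 16.0 tcp [524.6 121.  172. ] yaw -0.66 rp [-3.14e+00  1.00e-03] r 198.9 j 0.764 F [ 0.26  0.11 -0.62] Ftan_cw 0.25 gap 59.1
handle j 0.6893
```

>>> move_arm:
  rows:
    - {"dx":0,"dy":0.005,"dz":0,"wx":0,"wy":0,"wz":0,"gripper":0.3}
    - {"dx":0,"dy":0.005,"dz":0,"wx":0,"wy":0,"wz":0,"gripper":0.3}
    - {"dx":0,"dy":0.002,"dz":0,"wx":0,"wy":0,"wz":0,"gripper":0.3}

```text
clock: 16.3
tcp_pos: [516.6, 110.4, 171.7]
tool_rot: [-3.141, 0.001, -0.661]
ft_force: [0.9, -0.1, -0.2]
finger_gap: 60.7
```

```bash
python3 -c "
from h import *
state();hj()"
```

```text
t 16.3 tcp [516.6 110.4 171.7] yaw -0.661 rp [-3.141e+00  1.000e-03] r 199.6 j 0.697 F [ 0.92 -0.1  -0.23] Ftan_cw 0.4 gap 60.7
handle j 0.6228
```

```bash
python3 -c "
from h import *
cv2.imwrite('pics/w10.png',camera('wrist')[:,:,::-1]);hj()
b=np.ascontiguousarray(camera('scene')[190:350,190:390,::-1]);cv2.imwrite('pics/s10.png',cv2.resize(b,None,fx=4,fy=3.75,interpolation=cv2.INTER_CUBIC))
state()"
```

```text
handle j 0.622
t 16.5 tcp [516.8 110.7 171.6] yaw -0.661 rp [-3.141e+00  1.000e-03] r 199.6 j 0.699 F [-0.79 -3.48  1.05] Ftan_cw -3.38 gap 61.0
```

View pics/w10.png

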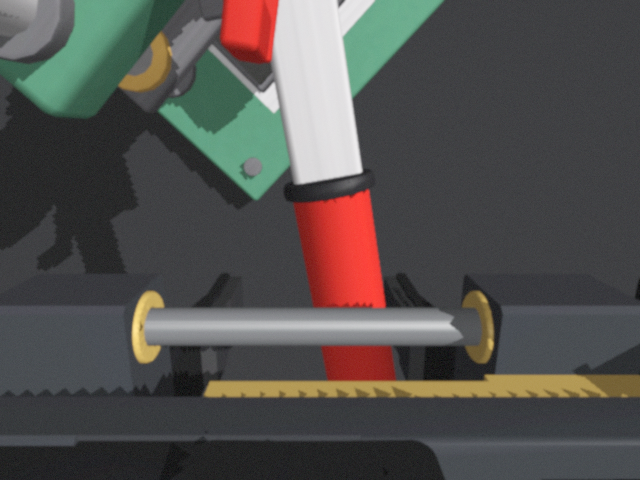

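View pics/s10.png

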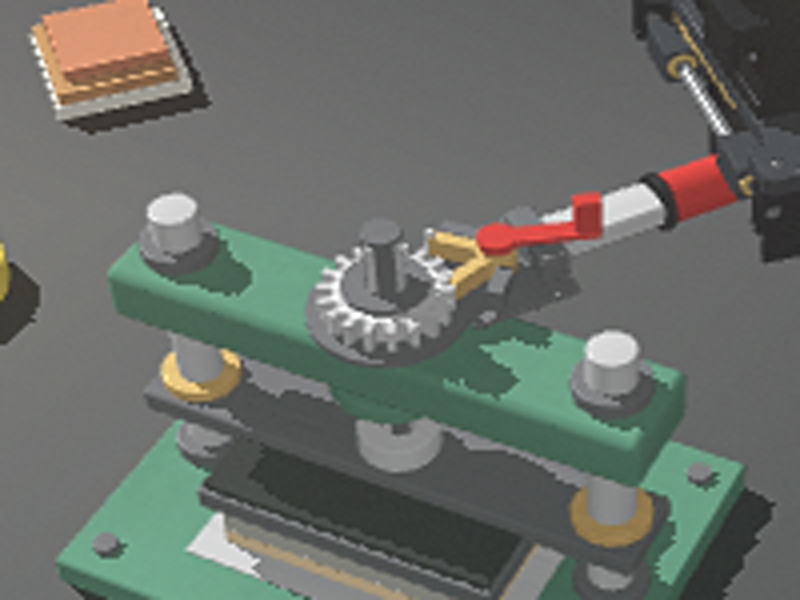

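>>> move_arm:
  rows:
    - {"dx":0,"dy":0.005,"dz":0,"wx":0,"wy":0,"wz":-0.02,"gripper":0.3}
    - {"dx":0,"dy":0.005,"dz":0,"wx":0,"wy":0,"wz":-0.02,"gripper":0.3}
    - {"dx":0,"dy":0,"dz":0,"wx":0,"wy":0,"wz":0,"gripper":0.3}

```text
clock: 16.75
tcp_pos: [510.7, 102.5, 171.8]
tool_rot: [-3.141, 0.001, -0.619]
ft_force: [0.4, -0.4, -0.5]
finger_gap: 60.6
```

```bash
python3 -c "
from h import *
state();hj();state()"
```

```text
t 16.75 tcp [510.7 102.5 171.8] yaw -0.619 rp [-3.141e+00  1.000e-03] r 200.8 j 0.648 F [ 0.39 -0.37 -0.5 ] Ftan_cw -0.14 gap 60.6
handle j 0.6188
t 16.8 tcp [510.9 102.9 171.9] yaw -0.62 rp [-3.14e+00  1.00e-03] r 200.8 j 0.65 F [-0.95  0.22 -0.05] Ftan_cw -0.27 gap 60.8
```

>>> move_arm:
  rows:
    - {"dx":0,"dy":-0.005,"dz":0,"wx":0,"wy":0,"wz":0.02,"gripper":0.3}
    - {"dx":0,"dy":-0.005,"dz":0,"wx":0,"wy":0,"wz":0.02,"gripper":0.3}
    - {"dx":0,"dy":-0.004,"dz":0,"wx":0,"wy":0,"wz":0,"gripper":0.3}
    - {"dx":0,"dy":-0.004,"dz":0,"wx":0,"wy":0,"wz":0,"gripper":0.3}

```text
clock: 17.13
tcp_pos: [520.7, 117.4, 171.2]
tool_rot: [3.139, 0.003, -0.661]
ft_force: [-10.2, -5.6, 4.3]
finger_gap: 60.6
```

```bash
python3 -c "
from h import *
state();hj()"
```

```text
t 17.13 tcp [520.7 117.4 171.2] yaw -0.661 rp [3.139e+00 3.000e-03] r 200.0 j 0.738 F [-10.18  -5.63   4.26] Ftan_cw -10.36 gap 60.6
handle j 0.6587
```

>>> move_arm:
  rows:
    - {"dx":0,"dy":-0.004,"dz":0,"wx":0,"wy":0,"wz":0,"gripper":0.3}
    - {"dx":0,"dy":-0.004,"dz":0,"wx":0,"wy":0,"wz":0,"gripper":0.3}

```text
clock: 17.35
tcp_pos: [524.8, 123.0, 170.7]
tool_rot: [3.137, 0.004, -0.662]
ft_force: [-10.9, -5.9, 3.4]
finger_gap: 61.1
```

```bash
python3 -c "
from h import *
state();hj()"
```

```text
t 17.35 tcp [524.8 123.  170.7] yaw -0.662 rp [3.137 0.004] r 199.9 j 0.772 F [-10.89  -5.88   3.42] Ftan_cw -11.16 gap 61.1
handle j 0.6918
```

>>> move_arm:
  rows:
    - {"dx":0,"dy":-0.004,"dz":0,"wx":0,"wy":0,"wz":0,"gripper":0.3}
    - {"dx":0,"dy":-0.004,"dz":0,"wx":0,"wy":0,"wz":0,"gripper":0.3}

```text
clock: 17.57
tcp_pos: [529.3, 129.4, 170.4]
tool_rot: [3.136, 0.005, -0.662]
ft_force: [-11.4, -6.0, 1.8]
finger_gap: 61.2
```

```bash
python3 -c "
from h import *
state();hj()"
```

```text
t 17.57 tcp [529.3 129.4 170.4] yaw -0.662 rp [3.136 0.005] r 200.2 j 0.811 F [-11.37  -5.95   1.8 ] Ftan_cw -11.71 gap 61.2
handle j 0.7297
```

Reloading gave 10–12 N straight away, so the clamp force is being held. Releasing for good.

>>> move_arm:
  rows:
    - {"dx":0,"dy":0.005,"dz":0,"wx":0,"wy":0,"wz":0,"gripper":0.2}
    - {"dx":0,"dy":0.006,"dz":0,"wx":0,"wy":0,"wz":0,"gripper":0.1}
    - {"dx":0,"dy":0.007,"dz":0,"wx":0,"wy":0,"wz":0,"gripper":0}
    - {"dx":0,"dy":0.007,"dz":0,"wx":0,"wy":0,"wz":0,"gripper":0}
    - {"dx":0,"dy":0.003,"dz":0,"wx":0,"wy":0,"wz":0,"gripper":0}
    - {"dx":0,"dy":0,"dz":0,"wx":0,"wy":0,"wz":0,"gripper":0}

```text
clock: 18.12
tcp_pos: [514.3, 107.5, 172.0]
tool_rot: [-3.14, 0.001, -0.661]
ft_force: [-0.3, 0.6, 0.2]
finger_gap: 85.7
```

```bash
python3 -c "
from h import *
state();hj()"
```

```text
t 18.12 tcp [514.3 107.5 172. ] yaw -0.661 rp [-3.14e+00  1.00e-03] r 200.2 j 0.679 F [-0.3   0.57  0.22] Ftan_cw 0.34 gap 85.7
handle j 0.5832
```

>>> move_arm:
  rows:
    - {"dx":0,"dy":0.007,"dz":0,"wx":0,"wy":0,"wz":-0.03,"gripper":0}
    - {"dx":0,"dy":0.007,"dz":0,"wx":0,"wy":0,"wz":-0.03,"gripper":0}
    - {"dx":0,"dy":0,"dz":-0.01,"wx":0,"wy":0,"wz":0,"gripper":0}
    - {"dx":0,"dy":0,"dz":-0.02,"wx":0,"wy":0,"wz":0,"gripper":0}
    - {"dx":0,"dy":0,"dz":-0.03,"wx":0,"wy":0,"wz":0,"gripper":0}
    - {"dx":0,"dy":0,"dz":-0.03,"wx":0,"wy":0,"wz":0,"gripper":0}
    - {"dx":-0.03,"dy":0,"dz":-0.03,"wx":0,"wy":0,"wz":0,"gripper":0}
    - {"dx":-0.03,"dy":0,"dz":-0.02,"wx":0,"wy":0,"wz":0,"gripper":0}
    - {"dx":-0.02,"dy":0,"dz":0,"wx":0,"wy":0,"wz":0,"gripper":0}
    - {"dx":0,"dy":0,"dz":0,"wx":0,"wy":0,"wz":0,"gripper":0}

```text
clock: 19.0
tcp_pos: [438.7, 145.4, 314.0]
tool_rot: [-3.136, -0.0, -0.596]
ft_force: [-0.3, 0.8, -0.2]
finger_gap: 87.2
```

```bash
python3 -c "
from h import *
state();
cv2.imwrite('pics/s11.png',camera('scene')[:,:,::-1]);cv2.imwrite('pics/w11.png',camera('wrist')[:,:,::-1])"
```

```text
t 19.0 tcp [438.7 145.4 314. ] yaw -0.596 rp [-3.136 -0.   ] r 284.6 j 0.658 F [-0.33  0.77 -0.15] Ftan_cw 0.51 gap 87.2
```

View pics/s11.png

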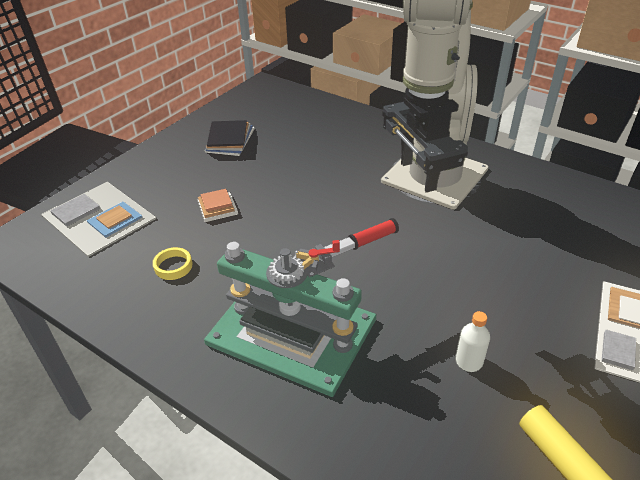

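View pics/w11.png

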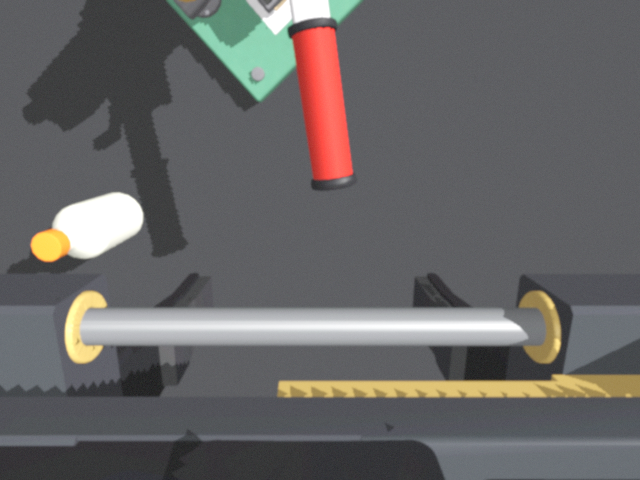

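The press is released and the fingers are well clear. The lever is still on the tighten side, with the tab near (337,245) in the scene view. The bottle, tiles and tape are where they were.

```bash
python3 -c "
from h import *
print(job_done());state()"
```

```text
the job is handed in; nothing more can be done
None
the job is handed in; nothing more can be done
```

The job is handed in after about 19 s of the 72 s. The sample is clamped, the lever is still on tighten, and the arm is clear of the press. `job_done()` gives no verdict, so this rests on my own checks.

**What I did:** I pushed the direction lever right over to tighten while the platen was still clear of the sample. I then wound the platen down in two strokes with the fingers loosely astride the grip. At the far end of the first stroke the wrist's last joint hit its range, so I shortened the second.

**Final pull:** it rose from about 5.5 N in the air to about 12 N. The highest reading was 13.3 N while moving.

**Clamp after letting go:** when I re-engaged the handle to test it, it resisted with 10–12 N straight away, so the clamp is being held. I have no direct reading of the clamp force.

**Lever and surroundings:** the last pictures show the lever on the tighten side. The glue bottle, tile stack and tape roll look unmoved. The wrist force is about zero.

**What disagreed:**
- **Slow rise:** at first the pull climbed by only about 10–15 N per rad instead of the expected 40. Near the end it came closer, at about 50 N per rad.
- **Spring-back:** the handle sprang back about 0.15 rad each time I let go, more than I expected.

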